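# Clamp a soft firebrick in a quick-acting hold-down

### The job

Push the firebrick gently along the channel of the green hold-down clamp until it sits fully home against the steel stop. Then turn the black knob clockwise (seen from above) until the rubber foot just meets the brick, and on for about a twelfth of a turn (30 degrees), so that it is held firmly but the soft brick is not crushed; let your hand sink with the knob as it screws down, without pushing or pulling on it. Let go and leave everything else on the table where it is.

Things in the scene. Friction and masses are not known exactly. Their poses are not given: they have to be found in the camera images.
- clamp_frame: Green clamp fixed to the table. Origin on the table under the screw axis; z up, +x along the channel to the stop. Bed x -105 to +45 mm, 130 wide, top 16 mm up. Channel between rails 68 mm apart, 12 high, open to -x. Two columns (outside the rails, y +-44 to +-62) carry a bridge over it: x +-16, y +-62 mm, underside 74, top 96 mm above the table; the screw's knob is above it.
- stop: Steel stop across the far end of the channel, 82 mm wide, 20 mm high, 9 mm thick; axes as clamp_frame. Origin: bottom middle of the face that the brick meets, on the bed, 35 mm in +x from the screw axis. Do not press the brick on it with more than 20 N.
- firebrick: Soft beige firebrick, 65 x 110 x 30 mm, 0.2 to 0.3 kg, origin at the centre of its underside, its y along the 110 mm. Lies lengthwise in the channel, 25 to 45 mm short of the stop, sticking out towards the robot. Home, its centre is 20 mm and its near end 75 mm before the screw axis. Slides with 2 to 6 N; crumbles if the foot presses with over 24 N; 8 to 20 N is wanted.
- knob (a joint): Knob angle in rad, grows clockwise from above; 0 to 0.6 at the start, thread ends at -0.2 and 4.0. Knob and foot sink 5.0 mm per rad. Free, it drags with a steady 0.13 N m or so and stays where left. Once the foot presses, 30 degrees more turning adds about 14 N, and the torque grows by 0.005 N m per newton.
- knob_grip (a point): Point on the upright screw axis at the height to grip the knob, 18 mm above its underside, 10 mm below its top; sinks with it. Round black ribbed knob, 38 mm across, 28 mm high, white index line on top; its underside is 28 mm above the bridge at angle 0. Grip at any yaw; needs regrasps, 0.9 to 3.4 rad in all.
- knob_shell (a joint): Axial give of the knob on its screw in m: 0 when the knob is not loaded along its axis, positive when pulled up; spring of 8 N/mm. More than 1.8 mm either way (14 N up or down on the knob) damages it.
- spindle: Screw with the rubber foot (26 mm across) on its lower end; sinks with the knob. Origin: lower end of the steel screw, on its axis, 72.5 mm above the table at angle 0; z up. The rubber's underside is 17 mm lower, but this setting differs by up to 4.5 mm either way each time and is not measured: touch on the brick (top 46 mm above the table) must be felt or seen.
- flux_tin: Round tin with a cream lid, 63 mm across, 24 mm high, a bystander; origin under its centre.
- steel_block: Ground steel block, 64 x 64 x 20 mm, a bystander; origin under its centre.
- torch: Black hand torch burner standing upright, 154 mm high, 96 x 53 mm, a bystander; origin under its centre.
There are look-alikes about, which are no part of the job. What is shaped like the firebrick but purple or turquoise is not meant.

How it is judged (in metres and radians):
On the way, in this order (a step that is already met when the one before it is completed fails the run):
1. the brick lies fully home against the stop, on the bed (x of firebrick in the frame of clamp_frame between -0.0225 and -0.0175 m and z of firebrick in the frame of clamp_frame between 0.013 and 0.019 m), for 0.2 s.
2. the foot presses the brick with 8 to 20 N (contact force between spindle and firebrick between 8 and 20 N), for 0.3 s.
At the end, for the whole second after the job is handed in: The brick lies on the bed, home against the stop within 2.5 mm, the foot presses it with 8 to 20 N (about a twelfth of a turn past first touch) and the knob is at rest (all of step 1 and all of step 2 and velocity of joint knob between -0.05 and 0.05 rad/s).
It fails at once if the foot presses the brick with more than 24 N (it crumbles) (contact force between spindle and firebrick above 24 N).
It fails at once if the brick is pushed against the stop with more than 20 N (contact force between firebrick and stop above 20 N).
It fails at once if the knob is pulled up or pressed down along its axis with more than about 14 N (1.8 mm of axial give) (value of joint knob_shell above 0.0018 m or value of joint knob_shell below -0.0018 m).
It fails at once if the tin, the steel block or the torch is moved by more than 15 mm (distance of any of flux_tin, steel_block, torch from where it was at the start of the episode above 0.015 m).
It also fails if it takes over 72 s, if anything falls off the work surface, if the arm or the gripper's body presses on something with over 40 N, if the wrist force passes 120 N, or if a joint passes its speed limit or range.

### The arm

A 6-joint arm with a two-finger parallel gripper is mounted at the origin on a cart in front of the work surface, level with it; the furniture and walls round the work are solid. World frame = base frame: x ahead of the robot, y to its left, z up, the work surface at z = 0. Lengths are in m, angles in degrees, forces in N, time in s.
With the tool pointing down it reaches from about 0.375 to 0.75 m from the base axis. Payload 9 kg.
Tool frame: the origin (TCP) lies midway between the tips of the shut fingers; the grasp point (between the pads) lies r.pinch_z behind it (r.pinch_z is the distance from the TCP to the grasp point, in m); z points along the fingers, x is the direction in which the jaws open and shut, and the axes are right-handed (so a half turn about z gives the same grasp; the last joint's range is limited). The gripper opens to 85 mm and grips with 20 to 120 N. Pads are 22 mm wide; open, the fingers measure 114 mm over their backs; the gripper's body (76 mm by 85 mm) begins 54 mm behind the grasp point. The pads swing forward as they close: fully open they stand 13 mm farther back than shut.
Start: joints at [56.224, 5.964, 5.575, 89.605, 0, 77.527], TCP at [0.218, 0.559, 0.231] pointing down, gripper open.
Joint ranges: [-171.21, 171.21], [-48.23, 106.86], [-62.78, 66.21], [-105.2, 120.99], [-86.42, 89.51], [-180, 180]. Speed limits (degrees/s): [127.2, 127.2, 147.25, 180, 180, 180].

### API

Orientations are given as [roll, pitch, yaw] about the fixed x, y, z axes, in that order (R = Rz(yaw) Ry(pitch) Rx(roll)).
In Python, from plant import r gives the robot as it stands.
- The arm moves only by the shell command python3 -m handwheel 'ROWS'. ROWS is JSON, a list of rows, each a list of 7 numbers: the opening, from 0 (shut) to 1 (fully open), then the shift along the tool's x, y, z in m, then the turn, a rotation vector about the tool's x, y, z in rad. In form: [[jaw, x, y, z, wx, wy, wz], ...]. A call has 1 to 8 rows; each row is the pose to reach, as a shift and turn from the pose measured when the call began, along the tool's axes at that moment; what a row does not reach only later rows make up. A row lasts 1/8 s, in which the tool goes at most 62.5 mm and 10.7 degrees, less where a joint would pass 70% of its speed; a pose out of reach is approached as far as the arm can. A call with a gripper value outside its range is refused whole. The fingers move at their own pace and stop on an object; the grip force is fixed at half the most. Time passes only in rows, so rows that repeat a pose let the fingers close. It gives the time, the measured TCP pose, the force and the opening at its end, in the units of the state.
- r.observe(): the state, without advancing time (a new reading comes with each control period).
- r.read_camera(name): name is "scene" or "top" or "wrist"; returns a dict with "image" (400x640x3 uint8, red, green, blue), "fx", "fy", "cx", "cy" (pixels), "R" (3x3) and "t" (3): a world point X has camera coordinates R X + t. Camera axes: x right, y down, z forward; pixel columns grow to the right and rows downward; lengths in m; the calibration is good to about 2 mm. The wrist camera is an equidistant fisheye: a pixel r from the principal point sees the ray r / f radians off the axis. A picture is of the moment at which its call begins. There is no depth.
- r.job_done(): hands the job in, once; it reports no verdict.
The state is a dict: "clock": time; "joints": joint angles; "joint_velocities": joint speeds; "joint_efforts": joint torques, N m; "ee_pos": TCP position; "tool_rot": TCP orientation; "wrist_force": force on the tool from outside, world axes, zero at the start; "ft_torque": the same for the moment, N m; "gripper_width": finger opening in m.
Only numpy, scipy, OpenCV 4.12 (cv2) and the standard library are available. Lean on these libraries where they do the work, as an engineer would, in place of code of your own. Each camera call takes 0.05 s, during which the arm holds its last target.

## Working session

There is one attempt and no reset: what is moved stays moved. The work goes in short steps, Python scripts to look and compute and a shell command to move; the robot and the scene stay as the last step left them, time stands still between calls to the robot, and variables do not carry over. Pictures are saved under pics/ and viewed, and the job is handed in when it is done.

```bash
mkdir -p pics; ls
python3 - <<'E'
from plant import r
import cv2
o=r.observe(); print(o); print(r.pinch_z)
for n in("scene","top","wrist"):
    c=r.read_camera(n); cv2.imwrite(f"pics/{n}0.png",c["image"][:,:,::-1]); print(n,c["fx"],c["fy"],c["cx"],c["cy"],c["R"],c["t"])
E
```

```text
pics
{'clock': 0.0, 'joints': array([ 5.62239051e+01,  5.99929328e+00,  5.52631675e+00,  8.96050577e+01,
       -1.31887797e-03,  7.75281417e+01]), 'joint_velocities': array([ 0.04940787, -0.05432206, -0.01846233,  0.13760721,  0.02899322,
        0.05958534]), 'joint_efforts': array([ 1.27538187e-03, -5.56933987e+01,  5.03644609e+01,  1.67924952e-02,
       -4.43599101e-04,  2.01671827e-05]), 'ee_pos': array([0.21778074, 0.55871319, 0.2305083 ]), 'tool_rot': array([-1.79984435e+02,  7.64776094e-02,  6.86957747e+01]), 'wrist_force': array([-0.67650014, -0.0444895 , -0.30593106]), 'ft_torque': array([-0.00293453, -0.0370621 ,  0.05594869]), 'gripper_width': 0.08555442724742768}
0.0187
scene 374.2268895447113 374.2268895447113 312.18501179029886 201.1272037058401 [[ 0.53125235 -0.84715858 -0.00965866]
 [-0.59026639 -0.36192926 -0.72152117]
 [ 0.60774709  0.389011   -0.69232501]] [-0.4667228   0.29875581  0.88994046]
top 389.82501892650015 389.82501892650015 314.7098863904533 198.1591573389741 [[ 3.69892630e-02 -9.99315636e-01 -2.32070180e-04]
 [-9.76651197e-01 -3.61011674e-02 -2.11776165e-01]
 [ 2.11622855e-01  8.06009589e-03 -9.77318168e-01]] [-0.22378912  0.49950573  1.17029323]
wrist 309.70691628693146 309.70691628693146 315.92684851027 193.78167656633093 [[ 0.36334859  0.93165136 -0.00188449]
 [ 0.88102992 -0.34294688  0.32584308]
 [ 0.30292587 -0.12005492 -0.94542199]] [-0.60044605 -0.04145005  0.38211793]
```

View pics/scene0.png

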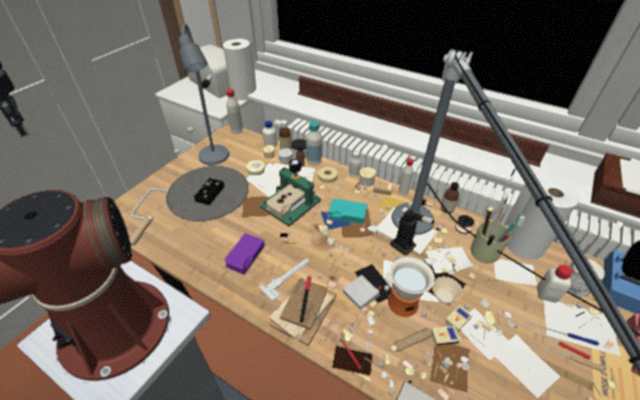

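View pics/top0.png

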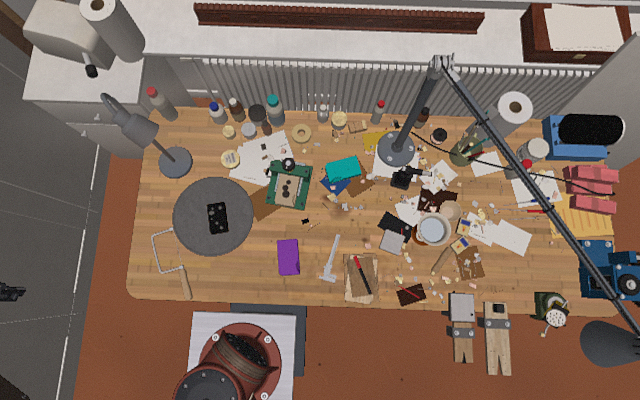

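View pics/wrist0.png

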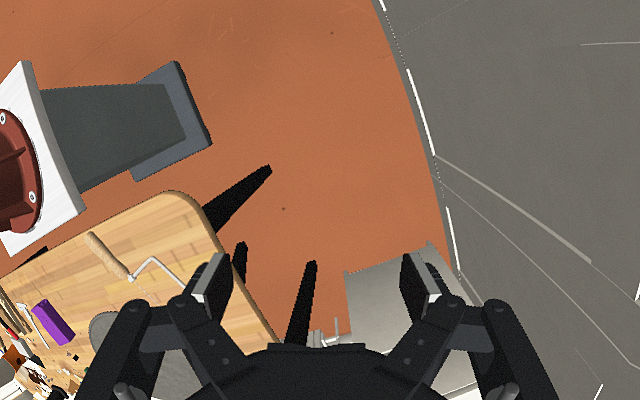

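Run:
```python
import cv2
a=cv2.imread("pics/top0.png")[140:220,240:340]; cv2.imwrite("pics/topc.png",cv2.resize(a,None,fx=7,fy=7,interpolation=cv2.INTER_CUBIC))
a=cv2.imread("pics/scene0.png")[155:230,230:330]; cv2.imwrite("pics/scenec.png",cv2.resize(a,None,fx=7,fy=7,interpolation=cv2.INTER_CUBIC))
```

```text
(no output)
```

View pics/topc.png

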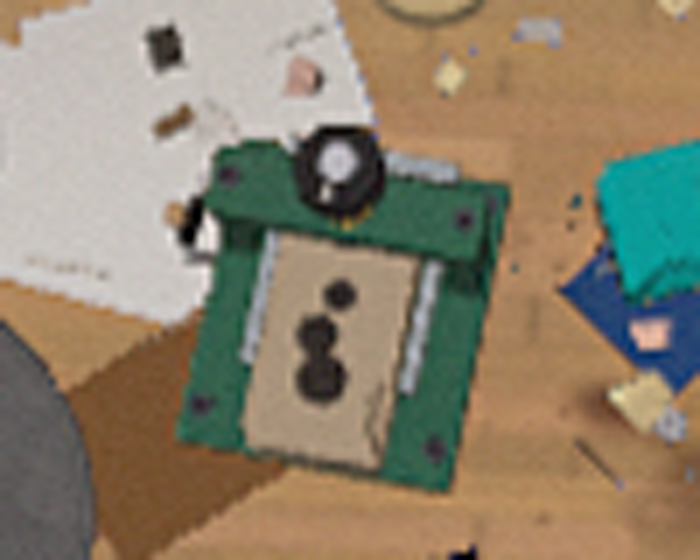

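View pics/scenec.png

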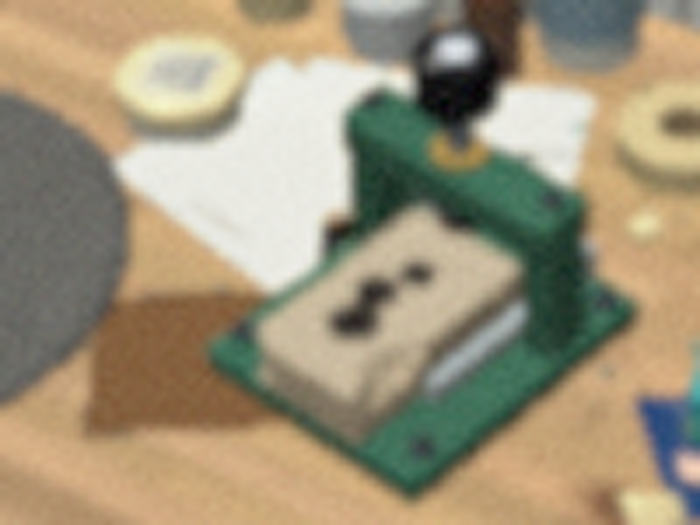

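```bash
cat > h.py <<'E'
import numpy as np, cv2
from plant import r
from scipy.optimize import least_squares
from scipy.spatial.transform import Rotation as Ro
def proj(c,X):
    p=np.atleast_2d(X)@c["R"].T+c["t"]
    return np.c_[c["fx"]*p[:,0]/p[:,2]+c["cx"],c["fy"]*p[:,1]/p[:,2]+c["cy"]]
def projf(c,X):
    p=np.atleast_2d(X)@c["R"].T+c["t"]; n=np.hypot(p[:,0],p[:,1]); th=np.arctan2(n,p[:,2])
    return np.c_[c["fx"]*th*p[:,0]/n+c["cx"],c["fy"]*th*p[:,1]/n+c["cy"]]
def ray(c,px,z,fish=False):
    u=(px[0]-c["cx"])/c["fx"];v=(px[1]-c["cy"])/c["fy"]
    if fish:
        th=np.hypot(u,v); d=np.array([u/th*np.sin(th),v/th*np.sin(th),np.cos(th)])
    else: d=np.array([u,v,1.])
    d=c["R"].T@d; o=-c["R"].T@c["t"]; return o+d*(z-o[2])/d[2]
def toW(q,P):
    P=np.atleast_2d(np.array(P,float)); a=q[2]; R=np.array([[np.cos(a),-np.sin(a),0],[np.sin(a),np.cos(a),0],[0,0,1]])
    return P@R.T+np.array([q[0],q[1],0])
def crop(c,name,x0,x1,y0,y1,f):
    a=c["image"][y0:y1,x0:x1,::-1]; cv2.imwrite(name,cv2.resize(a,None,fx=f,fy=f,interpolation=cv2.INTER_CUBIC))
E
cat > fit.py <<'E'
from h import *
ct=r.read_camera("top"); cs=r.read_camera("scene")
T=[((-.105,.065,.016),(178,437)),((-.105,-.065,.016),(448,484)),((.045,-.065,.016),(508,186)),((.016,.062,.096),(218,152)),((-.016,-.062,.096),(472,262))]
S=[((-.105,.065,.016),(212,348)),((-.105,-.065,.016),(412,487)),((.045,-.065,.016),(632,308)),((-.016,.062,.096),(348,130)),((.016,.062,.096),(378,92)),((.016,-.062,.096),(583,207))]
Tp=np.array([p for _,p in T])/7+[240,140]; Sp=np.array([p for _,p in S])/7+[230,155]
def f(q): return np.r_[(proj(ct,toW(q,[a for a,_ in T]))-Tp).ravel(),(proj(cs,toW(q,[a for a,_ in S]))-Sp).ravel()]
s=least_squares(f,[.6,.1,0],loss="soft_l1"); print(s.x,np.degrees(s.x[2])); print(f(s.x).reshape(-1,2).round(1))
q=s.x
# brick near edge top corners
for c,pts,o in((ct,[(244,448),(382,468)],(240,140)),(cs,[(258,332),(358,425)],(230,155))):
    for p in pts:
        w=ray(c,np.array(p)/7+o,.046); a=q[2]; d=w[:2]-q[:2]
        print("brick corner clamp",d@[np.cos(a),np.sin(a)],d@[-np.sin(a),np.cos(a)])
for z in(.146,.150,.152): print("knob top", ray(ct,np.array((338,158))/7+(240,140),z), ray(cs,np.array((460,58))/7+(230,155),z))
E
python3 fit.py
```

```text
[ 0.58681346 -0.12457728 -0.15130876] -8.669353470120098
[[-0.6  0.8]
 [ 0.3  1.5]
 [ 0.5  0.1]
 [-0.3 -1.1]
 [ 0.8  0.2]
 [-2.   0.4]
 [-0.1  0.6]
 [ 1.1 -0.7]
 [-2.5 -2. ]
 [ 0.4 -1.6]
 [ 1.3 -1.2]]
brick corner clamp -0.10670111611882674 0.028412016852129778
brick corner clamp -0.1040637216123355 -0.03438031434506834
brick corner clamp -0.0991975591931799 0.02872612372001282
brick corner clamp -0.1112838991733202 -0.042905325750117435
knob top [ 0.59204214 -0.12392771  0.146     ] [ 0.59225045 -0.12401467  0.146     ]
knob top [ 0.59079669 -0.12425797  0.15      ] [ 0.58808816 -0.1270062   0.15      ]
knob top [ 0.59017397 -0.1244231   0.152     ] [ 0.58600701 -0.12850197  0.152     ]
```

```bash
cat >> h.py <<'E'
Q=np.array([0.58681346,-0.12457728,-0.15130876])
def go(target_world=None,yaw=None,clamp=None):
    o=r.observe(); R=Ro.from_euler("xyz",o["tool_rot"],degrees=True)
    if clamp is not None: target_world=toW(Q,clamp)[0]
    d=R.inv().apply(np.array(target_world)-o["ee_pos"]) 
    Rt=Ro.from_euler("xyz",[180,0,yaw],degrees=True); w=(R.inv()*Rt).as_rotvec()
    print("pos",o["ee_pos"].round(4),"rot",o["tool_rot"].round(2),"d",d.round(4),"w",w.round(3),"F",o["wrist_force"].round(2),"t",o["clock"],"grip",o["gripper_width"])
def st():
    o=r.observe(); a=Q[2]; d=o["ee_pos"][:2]-Q[:2]; F=o["wrist_force"]
    print("t",round(o["clock"],2),"clampxy",(d@[np.cos(a),np.sin(a)]).round(4),(d@[-np.sin(a),np.cos(a)]).round(4),"z",o["ee_pos"][2].round(4),"rot",o["tool_rot"].round(1),"F",F.round(2),"Fcx",(F[:2]@[np.cos(a),np.sin(a)]).round(2),"M",o["ft_torque"].round(3),"w",round(o["gripper_width"],4))
E
python3 -c "
from h import *
go(yaw=81.33,clamp=[-.15,0,.2])"
```

```text
pos [0.2179 0.5589 0.2309] rot [-1.7999e+02  3.0000e-02  6.8700e+01] d [-0.5355  0.4456  0.0312] w [-0.     0.001 -0.22 ] F [ 0.08 -0.46 -1.29] t 0.25 grip 0.08549142903157454
```

```bash
python3 -m handwheel '[[0,-0.045,0.037,0.003,0,0,-0.02],[0,-0.09,0.074,0.006,0,0,-0.04],[0,-0.134,0.111,0.009,0,0,-0.06],[0,-0.18,0.148,0.012,0,0,-0.08],[0,-0.225,0.186,0.015,0,0,-0.1],[0,-0.268,0.223,0.018,0,0,-0.12],[0,-0.312,0.26,0.02,0,0,-0.14],[0,-0.357,0.297,0.022,0,0,-0.16]]'; python3 -c "
from h import *
go(yaw=81.33,clamp=[-.15,0,.2])"
```

```text
clock: 1.25
ee_pos: [0.3652, 0.1166, 0.2092]
tool_rot: [180.0, 0.0, 77.9]
wrist_force: [1.3, 0.7, -0.1]
gripper_width: -0.0003
pos [0.3652 0.1166 0.2092] rot [1.7995e+02 2.0000e-02 7.7920e+01] d [-0.1984  0.1174  0.0093] w [ 0.001  0.    -0.06 ] F [ 1.32  0.73 -0.15] t 1.25 grip -0.0002882866176268811
```

```bash
python3 -m handwheel '[[0,-0.045,0.027,0.002,0,0,-0.015],[0,-0.09,0.053,0.004,0,0,-0.03],[0,-0.135,0.08,0.006,0,0,-0.045],[0,-0.18,0.106,0.008,0,0,-0.06],[0,-0.198,0.117,0.009,0,0,-0.06],[0,-0.198,0.117,0.009,0,0,-0.06]]'; python3 -c "
from h import *
st()
c=r.read_camera('wrist'); cv2.imwrite('pics/w1.png',c['image'][:,:,::-1])
P={'bNL':(-.105,.065,.016),'bNR':(-.105,-.065,.016),'brL':(-.016,.062,.096),'brR':(-.016,-.062,.096),'knob':(0,0,.151)}
for k,v in P.items(): print(k,projf(c,toW(Q,v)).round(1))"
```

```text
clock: 2.0
ee_pos: [0.4381, -0.102, 0.2]
tool_rot: [-180.0, -0.0, 81.2]
wrist_force: [0.3, 1.4, -0.2]
gripper_width: 0.0
t 2.0 clampxy -0.1504 -0.0001 z 0.2 rot [-180.    -0.    81.2] F [ 0.28  1.39 -0.19] Fcx 0.06 M [ 0.019  0.043 -0.012] w 0.0
bNL [[371.6 208.2]]
bNR [[258.4 208.4]]
brL [[374.  314.5]]
brR [[256.1 314.5]]
knob [[314.9 365.5]]
```

View pics/w1.png

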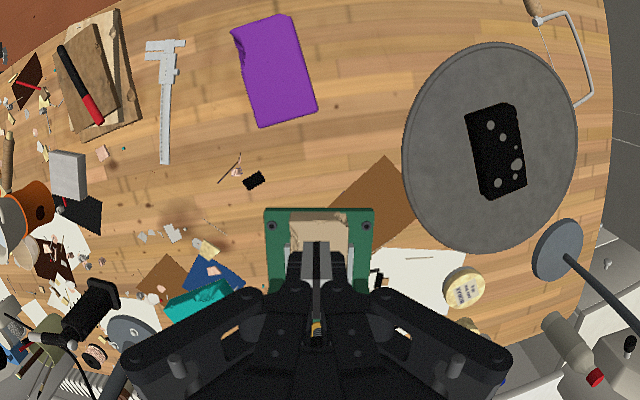

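```bash
python3 -c "
from h import *
c=r.read_camera('wrist'); crop(c,'pics/w1c.png',240,400,190,290,5); print(-c['R'].T@c['t'])"
```

```text
[ 0.35418164 -0.08678153  0.34322588]
```

View pics/w1c.png

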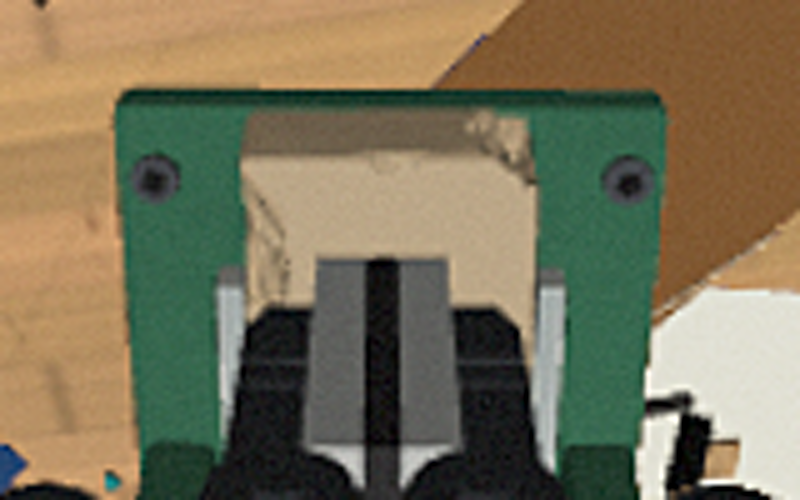

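```bash
cat > fit2.py <<'E'
from h import *
exec(open("fit.py").read().split("def f(")[0].split("from h import *")[1])
cw=r.read_camera("wrist"); print("tcp",projf(cw,r.observe()["ee_pos"]))
W=[((-.105,.065,.016),(664,106)),((-.105,-.065,.016),(119,106))]
Wp=np.array([p for _,p in W])/5+[240,190]
def f(q): return np.r_[(proj(ct,toW(q,[a for a,_ in T]))-Tp).ravel(),(proj(cs,toW(q,[a for a,_ in S]))-Sp).ravel(),3*(projf(cw,toW(q,[a for a,_ in W]))-Wp).ravel()]
def g(q): return 3*(projf(cw,toW(q,[a for a,_ in W]))-Wp).ravel()
for F in(f,g):
    s=least_squares(F,[.6,.1,0],loss="soft_l1"); print(s.x,np.degrees(s.x[2])); print(F(s.x).reshape(-1,2).round(1).tolist())
for p in [(118,106),(664,106)]: print("bed",ray(cw,np.array(p)/5+[240,190],.016,True))
for p in [(243,155),(537,155),]: print("brick",ray(cw,np.array(p)/5+[240,190],.046,True))
for p in [(248,112),(530,112),]: print("brick bottom",ray(cw,np.array(p)/5+[240,190],.016,True))
E
python3 fit2.py
```

```text
tcp [[313.22214061 257.04884689]]
[ 0.59095456 -0.12147282 -0.15218229] -8.719403058540983
[[-1.5, -0.5], [-0.6, 0.2], [-0.4, -1.1], [-1.2, -2.4], [-0.1, -1.1], [-2.0, -0.8], [-0.2, -0.7], [0.9, -1.8], [-2.5, -3.1], [0.4, -2.6], [1.1, -2.3], [0.4, 0.2], [-10.2, -0.8]]
[ 0.59146424 -0.1191469  -0.14947118] -8.564067773380787
[[5.7, 0.1], [-4.9, 0.1]]
bed [ 0.47816636 -0.16611957  0.016     ]
bed [ 0.49693478 -0.04144638  0.016     ]
brick [ 0.48159196 -0.13468309  0.046     ]
brick [ 0.49082647 -0.07338074  0.046     ]
brick bottom [ 0.48396777 -0.13647891  0.016     ]
brick bottom [ 0.49359757 -0.07249259  0.016     ]
```

```bash
python3 -m handwheel '[[0,0,0,0.055,0,0,0],[0,0,0,0.11,0,0,0],[0,0,0,0.15,0,0,0],[0,0,0.005,0.17,0,0,0],[0,0,0.015,0.17,0,0,0],[0,0,0.02,0.17,0,0,0],[0,0,0.02,0.17,0,0,0]]'; python3 -c "
from h import *
st()
c=r.read_camera('wrist'); crop(c,'pics/w2.png',220,420,150,300,4)"
```

```text
clock: 3.12
ee_pos: [0.4592, -0.1037, 0.032]
tool_rot: [179.8, 0.1, 81.5]
wrist_force: [-0.3, -0.6, 0.6]
gripper_width: -0.0001
t 3.12 clampxy -0.1293 0.0014 z 0.032 rot [1.798e+02 1.000e-01 8.150e+01] F [-0.35 -0.56  0.61] Fcx -0.26 M [0.017 0.018 0.035] w -0.0001
```

View pics/w2.png

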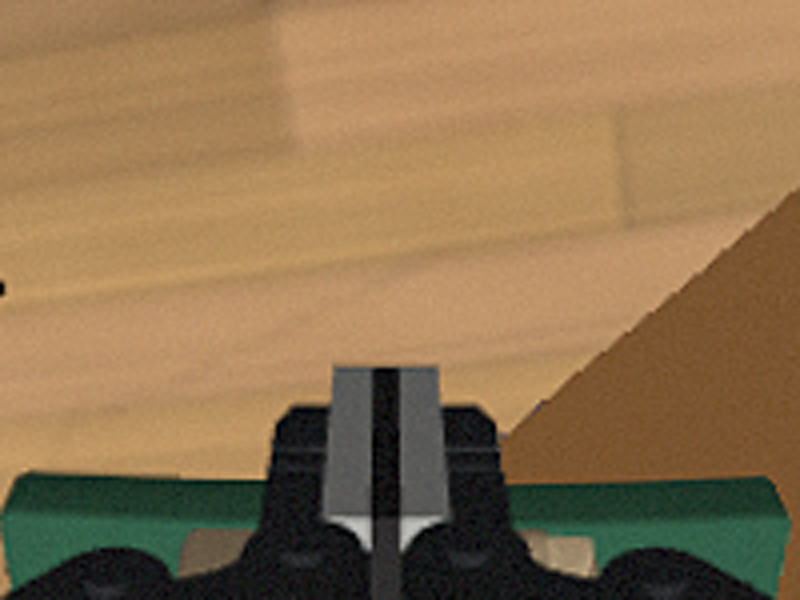

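```bash
python3 -m handwheel '[[0,0,0.004,0,0,0,0],[0,0,0.008,0,0,0,0],[0,0,0.011,0,0,0,0],[0,0,0.014,0,0,0,0],[0,0,0.017,0,0,0,0],[0,0,0.020,0,0,0,0],[0,0,0.022,0,0,0,0],[0,0,0.024,0,0,0,0]]'; python3 -c "
from h import *
st()"
```

```text
clock: 4.18
ee_pos: [0.4826, -0.1071, 0.0317]
tool_rot: [179.9, 0.0, 81.5]
wrist_force: [-2.8, 0.7, 1.1]
gripper_width: 0.0005
t 4.17 clampxy -0.1057 0.0015 z 0.0317 rot [179.9   0.   81.5] F [-2.81  0.71  1.14] Fcx -2.89 M [ 0.03   0.455 -0.003] w 0.0005
```

```bash
python3 -m handwheel '[[0,0,0.002,0,0,0,0],[0,0,0.004,0,0,0,0],[0,0,0.006,0,0,0,0],[0,0,0.008,0,0,0,0],[0,0,0.010,0,0,0,0],[0,0,0.012,0,0,0,0]]'; python3 -c "
from h import *
st()
c=r.read_camera('scene'); crop(c,'pics/s2.png',230,330,155,230,7)"
```

```text
clock: 4.92
ee_pos: [0.4946, -0.1089, 0.0317]
tool_rot: [179.9, 0.0, 81.5]
wrist_force: [-2.2, -0.1, 1.2]
gripper_width: 0.0001
t 4.92 clampxy -0.0935 0.0016 z 0.0317 rot [179.9   0.   81.5] F [-2.2  -0.08  1.21] Fcx -2.17 M [0.07  0.415 0.   ] w 0.0001
```

View pics/s2.png

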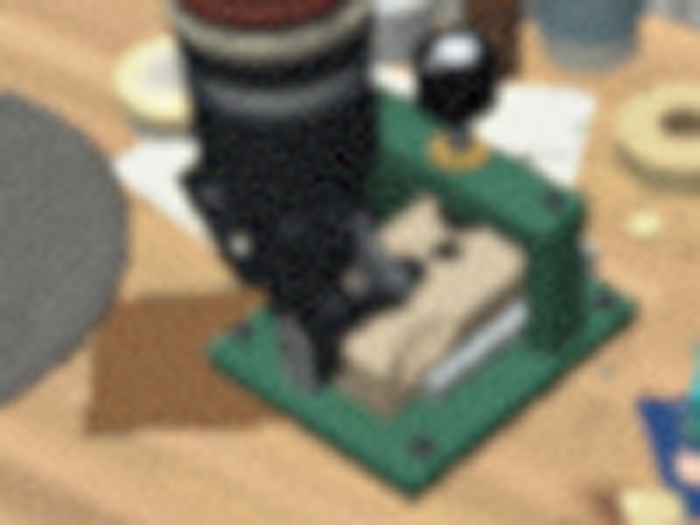

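```bash
python3 -m handwheel '[[0,0,0.001,0,0,0,0],[0,0,0.002,0,0,0,0],[0,0,0.003,0,0,0,0],[0,0,0.004,0,0,0,0]]'; python3 -c "
from h import *
st()"
```

```text
clock: 5.48
ee_pos: [0.4988, -0.1096, 0.0317]
tool_rot: [179.9, 0.0, 81.5]
wrist_force: [-1.8, -0.5, -0.1]
gripper_width: -0.0003
t 5.47 clampxy -0.0892 0.0015 z 0.0317 rot [179.9   0.   81.5] F [-1.78 -0.47 -0.06] Fcx -1.69 M [0.117 0.384 0.026] w -0.0003
```

```bash
python3 -m handwheel '[[0,0,0.001,0,0,0,0],[0,0,0.0015,0,0,0,0],[0,0,0.002,0,0,0,0]]'; python3 -c "
from h import *
st()"
```

```text
clock: 5.85
ee_pos: [0.5009, -0.1099, 0.0317]
tool_rot: [179.9, 0.0, 81.5]
wrist_force: [-2.0, 0.5, -0.9]
gripper_width: -0.0002
t 5.85 clampxy -0.0872 0.0016 z 0.0317 rot [179.9   0.   81.5] F [-2.01  0.5  -0.88] Fcx -2.06 M [ 0.128  0.501 -0.028] w -0.0002
```

```bash
python3 -m handwheel '[[0,0,0.0005,0,0,0,0],[0,0,0.001,0,0,0,0],[0,0,0.0015,0,0,0,0]]'; python3 -c "
from h import *
st()"
```

```text
clock: 6.22
ee_pos: [0.5024, -0.1101, 0.0317]
tool_rot: [179.9, 0.0, 81.5]
wrist_force: [-3.1, 0.1, 0.8]
gripper_width: 0.0
t 6.22 clampxy -0.0857 0.0016 z 0.0317 rot [179.9   0.   81.5] F [-3.14  0.12  0.76] Fcx -3.12 M [0.093 0.447 0.   ] w 0.0
```

```bash
python3 -m handwheel '[[0,0,0.0005,0,0,0,0],[0,0,0.001,0,0,0,0]]'; python3 -c "
from h import *
st()"
```

```text
clock: 6.48
ee_pos: [0.5034, -0.1103, 0.0317]
tool_rot: [179.9, 0.0, 81.5]
wrist_force: [-2.4, 0.4, 0.7]
gripper_width: 0.0001
t 6.47 clampxy -0.0846 0.0015 z 0.0317 rot [179.9   0.   81.5] F [-2.41  0.37  0.72] Fcx -2.44 M [0.011 0.389 0.017] w 0.0001
```

```bash
python3 -m handwheel '[[0,0,0.0005,0,0,0,0],[0,0,0.001,0,0,0,0]]'|grep force;python3 -c "
from h import *
st()"
```

```text
wrist_force: [-2.5, 0.6, 1.1]
t 6.72 clampxy -0.0836 0.0015 z 0.0317 rot [179.9   0.   81.5] F [-2.45  0.56  1.11] Fcx -2.51 M [0.103 0.396 0.027] w 0.0
```

```bash
python3 -m handwheel '[[0,0,0.0005,0,0,0,0],[0,0,0.001,0,0,0,0]]'|grep force;python3 -c "
from h import *
st()"
```

```text
wrist_force: [-2.1, 0.1, -0.1]
t 6.97 clampxy -0.0825 0.0016 z 0.0317 rot [179.9   0.   81.5] F [-2.08  0.12 -0.1 ] Fcx -2.07 M [0.093 0.384 0.036] w -0.0002
```

```bash
python3 -m handwheel '[[0,0,0.0005,0,0,0,0],[0,0,0.001,0,0,0,0]]'|grep force;python3 -c "
from h import *
st()"
```

```text
wrist_force: [-5.8, 0.2, 2.7]
t 7.22 clampxy -0.082 0.0016 z 0.0317 rot [179.9   0.   81.5] F [-5.75  0.24  2.75] Fcx -5.72 M [0.148 1.262 0.012] w -0.0002
```

```bash
python3 -m handwheel '[[0,0,0.0004,0,0,0,0],[0,0,0.0004,0,0,0,0]]'|grep force;python3 -c "
from h import *
st()
c=r.read_camera('top'); crop(c,'pics/t3.png',240,340,140,220,7)"
```

```text
wrist_force: [-5.7, -0.0, 3.3]
t 7.47 clampxy -0.082 0.0016 z 0.0317 rot [1.80e+02 1.00e-01 8.15e+01] F [-5.72 -0.04  3.32] Fcx -5.65 M [ 0.086  1.047 -0.034] w -0.0001
```

View pics/t3.png

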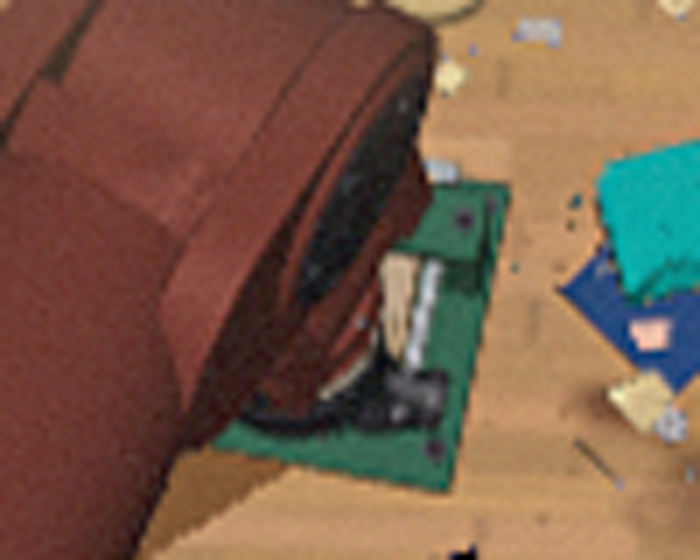

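```bash
python3 -m handwheel '[[0,0,0.0006,0,0,0,0],[0,0,0.001,0,0,0,0]]'|grep force;python3 -c "
from h import *
st()"
```

```text
wrist_force: [-9.6, 0.5, 7.0]
t 7.78 clampxy -0.082 0.0016 z 0.0317 rot [-1.799e+02  1.000e-01  8.150e+01] F [-9.57  0.5   6.95] Fcx -9.54 M [ 0.209  1.916 -0.008] w 0.0002
```

```bash
python3 -m handwheel '[[0,0,-0.004,0,0,0,0],[0,0,-0.02,0,0,0,0],[0,0.01,-0.04,-0.02,0,0,-0.15],[0,0.03,-0.04,-0.03,0,0,-0.33],[0,0.05,-0.04,-0.03,0,0,-0.51],[0,0.07,-0.04,-0.03,0,0,-0.69],[0,0.085,-0.04,-0.03,0,0,-0.87],[0,0.085,-0.04,-0.03,0,0,-1.05]]'; python3 -m handwheel '[[0,0,0,0,0,0,-0.18],[0,0,0,0,0,0,-0.36],[0,0,0,0,0,0,-0.54],[0,0,0,0,0,0,-0.70],[0,0,0,0,0,0,-0.8],[0,0,0,0,0,0,-0.8]]'; python3 -c "
from h import *
st(); print(r.observe()['joints'].round(1))
c=r.read_camera('wrist'); cv2.imwrite('pics/w3.png',c['image'][:,:,::-1]); print(-c['R'].T@c['t'])
P=[(-.013,0,.0535),(-.016,.03,.074),(-.016,-.03,.074),(-.075,.0325,.046),(-.075,-.0325,.046),(0,0,.151)]
for dq in((0,0,0),(.004,.002,0)): print(projf(c,toW(Q+dq,P)).round(1).tolist())"
```

```text
clock: 8.78
ee_pos: [0.4796, -0.0197, 0.0618]
tool_rot: [-179.9, -0.0, 142.0]
wrist_force: [-0.3, -0.4, -0.7]
gripper_width: -0.0002
clock: 9.52
ee_pos: [0.4799, -0.0198, 0.0619]
tool_rot: [-180.0, 0.0, -172.2]
wrist_force: [0.9, -0.8, 0.1]
gripper_width: -0.0004
t 9.53 clampxy -0.1215 0.0875 z 0.0619 rot [-180.     0.  -172.2] F [ 0.87 -0.83  0.09] Fcx 0.99 M [-0.002 -0.027 -0.048] w -0.0004
[ -18.   -13.2  -30.5   72.6   -0.  -115.8]
[ 0.49070952 -0.10137958  0.20504406]
[[162.0, 39.4], [134.0, 97.4], [165.8, -25.4], [259.2, 124.0], [294.2, 4.6], [-11.8, 9.8]]
[[155.1, 43.3], [127.1, 101.3], [157.6, -20.9], [251.3, 126.9], [285.8, 7.4], [-18.7, 18.9]]
```

View pics/w3.png

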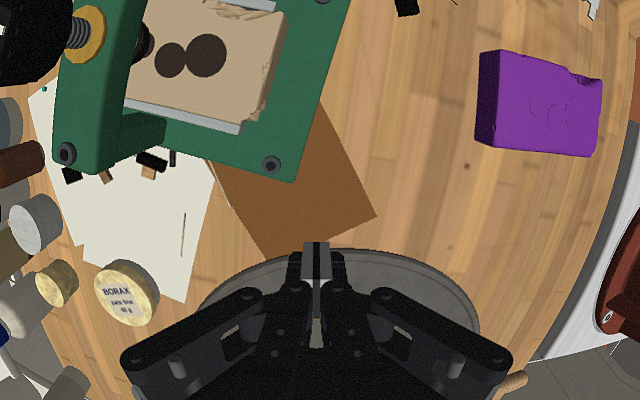

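```bash
python3 -m handwheel '[[0,0,-0.025,0.02,0,0,0],[0,0,-0.025,0.02,0,0,0],[0,0,-0.025,0.02,0,0,0]]'; python3 -c "
from h import *
st()
c=r.read_camera('wrist'); crop(c,'pics/w4.png',40,290,0,180,3); crop(c,'pics/w4c.png',90,190,20,120,7)
P=[(-.013,0,.0535),(-.016,.03,.074),(-.016,-.03,.074),(-.075,.0325,.046),(-.075,-.0325,.046),(0,0,.151)]
for dq in((0,0,0),(.004,.002,0)): print(projf(c,toW(Q+dq,P)).round(1).tolist())"
```

```text
clock: 9.95
ee_pos: [0.4832, -0.0443, 0.0422]
tool_rot: [-180.0, 0.0, -172.3]
wrist_force: [-0.3, 0.1, 0.6]
gripper_width: -0.0001
t 9.95 clampxy -0.1145 0.0637 z 0.0422 rot [-180.     0.  -172.3] F [-0.26  0.08  0.63] Fcx -0.27 M [0.004 0.018 0.027] w -0.0001
[[143.4, 86.4], [115.5, 158.5], [140.6, 16.2], [253.7, 180.8], [290.2, 45.1], [-68.9, 104.2]]
[[136.2, 90.5], [108.7, 162.2], [131.9, 21.6], [245.3, 183.7], [280.6, 48.6], [-72.8, 112.8]]
```

View pics/w4.png

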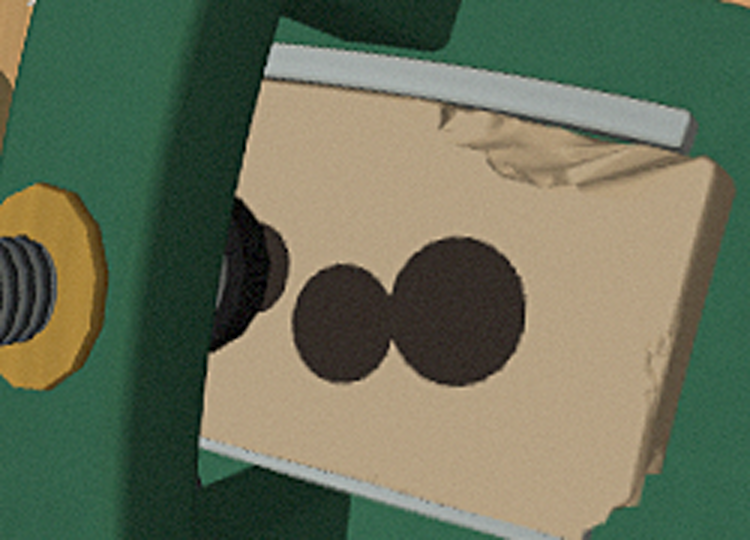

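View pics/w4c.png

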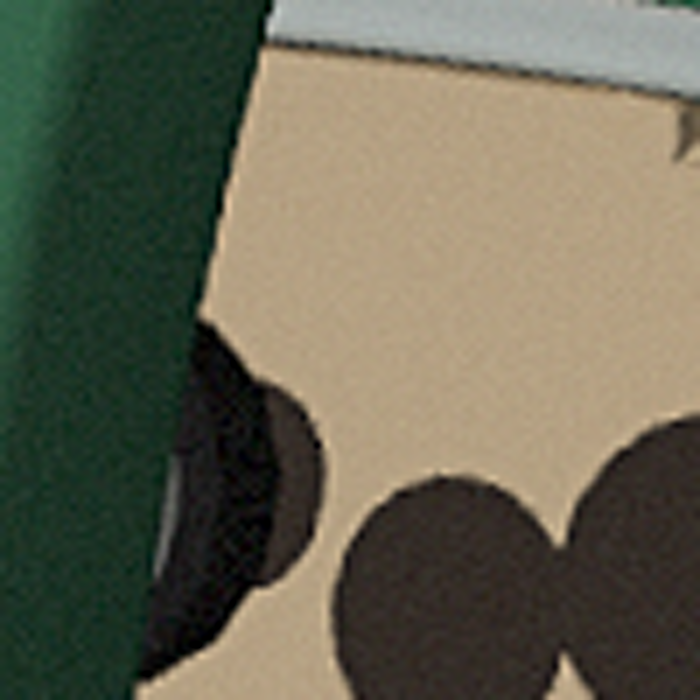

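```bash
cat > foot.py <<'E'
from h import *
c=r.read_camera("wrist")
P=[(-.016,-.044,.074),(-.016,.044,.074),(-.016,.044,.016),(-.016,-.044,.016)]
px=np.array([(283,15),(200,486),(350,490),(442,48)])/3+[40,0]
def pr(v,X):
    c2=dict(c); dR=Ro.from_rotvec(v[3:6]).as_matrix(); c2["R"]=dR@c["R"]; c2["t"]=dR@c["t"]
    return projf(c2,toW(v[:3],X))
def f(v): return np.r_[(pr(v,P)-px).ravel()/0.7,v[3:6]/.01]
s=least_squares(f,np.r_[Q,0,0,0]); print(s.x.round(4)); print((pr(s.x,P)-px).round(2).tolist())
v=s.x
print("brick corners",pr(v,[(-.075,-.0325,.046),(-.075,.0325,.046)]).round(1).tolist(), "meas (273,54)")
th=np.linspace(-1.3,1.3,60)
for z in np.arange(.046,.0605,.002):
    ring=np.c_[-.013*np.cos(th),.013*np.sin(th),0*th+z]; q=pr(v,ring); i=q[:,0].argmax(); print(round(z,4),((q[i]-[90,20])*7).round(0), ((q[10]-[90,20])*7).round(0),((q[49]-[90,20])*7).round(0))
E
python3 foot.py
```

```text
[ 0.6275 -0.1303 -0.1406 -0.0653  0.1416  0.0486]
[[-3.76, -8.0], [-6.97, 10.41], [5.52, -8.75], [3.45, 5.88]]
brick corners [[253.8, 43.8], [222.6, 172.4]] meas (273,54)
0.046 [358. 418.] [339. 336.] [293. 575.]
0.048 [342. 417.] [323. 335.] [278. 576.]
0.05 [326. 416.] [307. 333.] [261. 576.]
0.052 [310. 415.] [291. 331.] [245. 577.]
0.054 [294. 414.] [274. 329.] [228. 577.]
0.056 [277. 413.] [258. 327.] [212. 578.]
0.058 [260. 412.] [241. 325.] [195. 578.]
0.06 [242. 410.] [223. 323.] [177. 579.]
```

Run:
```python
from h import *
c=r.read_camera("wrist")
for n,P in {"brU-":(-.016,-.044,.074),"brU+":(-.016,.044,.074),"colB+":(-.016,.044,.016),"colB-":(-.016,-.044,.016),"railtop- at brick end":(-.075,-.034,.028),"railtopout-":(-.075,-.041,.028),"bridgetop+":(-.016,.03,.096),"bridgetop0":(-.016,.0,.096),"bridgetop-":(-.016,-.04,.096),"axis at bridge top":(0,0,.096),"brick":(-.075,-.0325,.046),"brick+":(-.075,.0325,.046)}.items():
    print(n,[((projf(c,toW(Q+d,P))[0]-[40,0])*3).round(0) for d in ((0,0,0),(.004,.002,0))])
```

```text
brU- [array([336., -50.]), array([309., -34.])]
brU+ [array([224., 563.]), array([205., 573.])]
colB+ [array([386., 475.]), array([369., 482.])]
colB- [array([483.,  38.]), array([463.,  48.])]
railtop- at brick end [array([765., 142.]), array([739., 151.])]
railtopout- [array([777., 104.]), array([751., 112.])]
bridgetop+ [array([135., 514.]), array([114., 527.])]
bridgetop0 [array([156., 271.]), array([132., 288.])]
bridgetop- [array([236., -67.]), array([206., -47.])]
axis at bridge top [array([ 69., 254.]), array([ 48., 271.])]
brick [array([754., 135.]), array([725., 145.])]
brick+ [array([644., 541.]), array([618., 550.])]
```

```bash
cat > foot.py <<'E'
from h import *
c=r.read_camera("wrist")
P=[(-.016,.044,.016),(-.016,-.044,.016),(0,0,.097)]
px=np.array([(350,490),(442,48),(46,287)])/3+[40,0]
L=np.array([(266,64),(208,356),(237,214)])/3+[40,0]
LP=np.c_[np.full(400,-.016),np.linspace(-.05,.05,400),np.full(400,.074)]
def pr(v,X):
    c2=dict(c); dR=Ro.from_rotvec(v[3:6]).as_matrix(); c2["R"]=dR@c["R"]; c2["t"]=dR@c["t"]
    return projf(c2,toW(v[:3],X))
def f(v):
    q=pr(v,LP); e=[l[0]-np.interp(l[1],q[:,1],q[:,0]) for l in L]
    return np.r_[(pr(v,P)-px).ravel()/[1,1,1,1,2,2],np.array(e)/.5,v[3:6]/.005,(v[:2]-Q[:2]-[.004,.002])/.002,(v[2]-Q[2])/.005]
s=least_squares(f,np.r_[Q,0,0,0]); print(s.x.round(4),(s.x[:3]-Q).round(4)); print((f(s.x)).round(2).tolist())
v=s.x
print("brick corners",((pr(v,[(-.075,-.0325,.046),(-.075,.0325,.046)])-[40,0])*3).round(1).tolist(), "meas (705,160)")
th=np.linspace(-1.3,1.3,60)
for z in np.arange(.046,.0605,.002):
    ring=np.c_[-.013*np.cos(th),.013*np.sin(th),0*th+z]; q=pr(v,ring); i=q[:,0].argmax(); print(round(z,4),((q[i]-[90,20])*7).round(0), ((q[10]-[90,20])*7).round(0),((q[49]-[90,20])*7).round(0))
E
python3 foot.py
```

```text
[ 0.5919 -0.1212 -0.152   0.0017 -0.0077 -0.0027] [ 0.0051  0.0033 -0.0007]
[2.33, -0.72, 2.35, 1.86, -2.71, -0.82, -0.67, -1.23, 3.04, 0.33, -1.54, -0.55, 0.53, 0.67, -0.14]
brick corners [[709.2, 152.2], [604.3, 556.1]] meas (705,160)
0.046 [359. 460.] [331. 358.] [282. 627.]
0.048 [344. 461.] [317. 358.] [268. 630.]
0.05 [330. 461.] [302. 357.] [253. 633.]
0.052 [315. 462.] [287. 357.] [238. 635.]
0.054 [300. 462.] [271. 356.] [222. 638.]
0.056 [284. 463.] [256. 355.] [207. 641.]
0.058 [269. 464.] [240. 355.] [191. 644.]
0.06 [252. 464.] [223. 354.] [174. 647.]
```

```bash
sed -i 's/^Q=.*/Q=np.array([0.5919,-0.1212,-0.152])/' h.py; python3 -c "
from h import *
go(target_world=[.5919,-.1212,.2],yaw=187.7)"
```

```text
pos [ 0.4835 -0.0442  0.0425] rot [-1.7994e+02  5.0000e-02 -1.7224e+02] d [-0.0972 -0.0911 -0.1574] w [-0.001  0.001  0.001] F [-0.1   0.27  0.57] t 10.15 grip -0.00033373469027747014
```

```bash
python3 -m handwheel '[[0,0,0,-0.06,0,0,0],[0,0,0,-0.12,0,0,0],[0.5,0,0,-0.157,0,0,0],[1,-0.03,-0.03,-0.157,0,0,0],[1,-0.065,-0.06,-0.157,0,0,0],[1,-0.097,-0.091,-0.157,0,0,0],[1,-0.097,-0.091,-0.157,0,0,0],[1,-0.097,-0.091,-0.157,0,0,0]]'; python3 -c "
from h import *
st();print(r.observe()['joints'].round(1))
c=r.read_camera('wrist'); crop(c,'pics/w5.png',200,440,140,400,3); cv2.imwrite('pics/w5.png',c['image'][:,:,::-1])
for z in (.152,.149): print(projf(c,toW(Q,(0,0,z)))); 
print(projf(c,r.observe()['ee_pos']))"
```

```text
clock: 11.15
ee_pos: [0.5915, -0.1207, 0.1997]
tool_rot: [-180.0, 0.0, -172.2]
wrist_force: [0.7, 0.1, 0.3]
gripper_width: 0.0852
t 11.15 clampxy -0.0005 0.0004 z 0.1997 rot [-180.     0.  -172.2] F [0.72 0.06 0.31] Fcx 0.7 M [ 0.016  0.019 -0.034] w 0.0852
[ -23.9    6.3    2.7   86.3   -0.  -121.7]
[[314.83233109 216.77792686]]
[[314.84701755 215.03691048]]
[[315.27972415 253.78864037]]
```

View pics/w5.png

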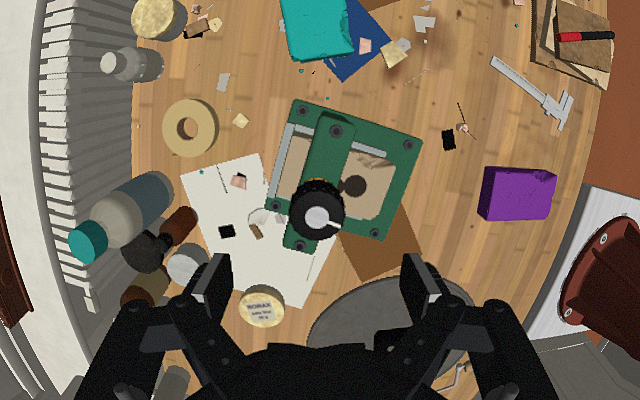

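```bash
python3 -c "
from h import *
c=r.read_camera('wrist'); crop(c,'pics/w5c.png',265,375,165,265,7)"
```

```text
(no output)
```

View pics/w5c.png

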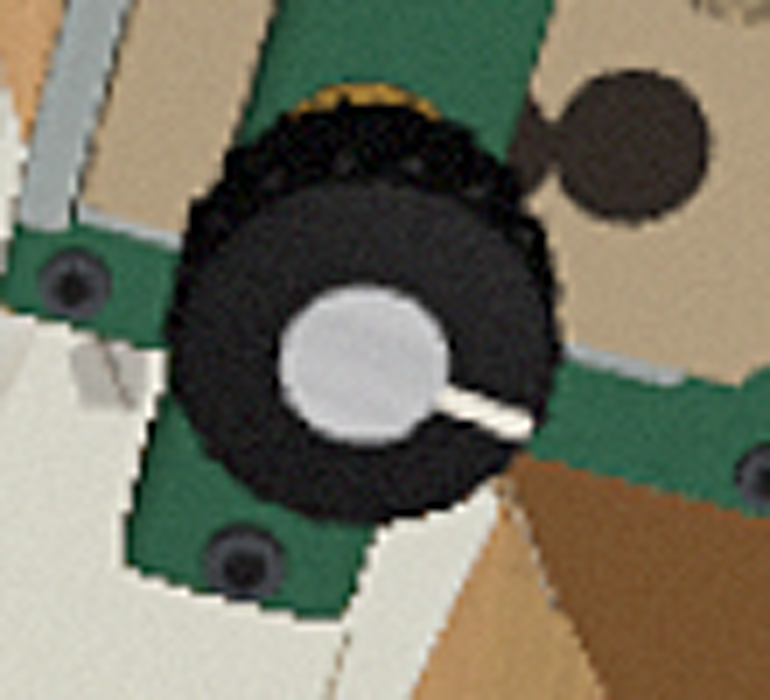

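```bash
python3 -m handwheel '[[1,0,-0.0005,0.03,0,0,0],[1,0.0005,-0.0005,0.055,0,0,0],[1,0.0005,-0.0005,0.07,0,0,0],[1,0.0005,-0.0005,0.078,0,0,0],[1,0.0005,-0.0005,0.081,0,0,0],[1,0.0005,-0.0005,0.081,0,0,0]]'; python3 -c "
from h import *
st()
c=r.read_camera('wrist'); crop(c,'pics/w6.png',190,450,140,340,3)
c=r.read_camera('scene'); crop(c,'pics/s6.png',230,330,140,230,7)
st()"
```

```text
clock: 12.0
ee_pos: [0.5914, -0.1212, 0.12]
tool_rot: [-179.9, 0.1, -172.2]
wrist_force: [0.1, 0.2, -0.1]
gripper_width: 0.0856
t 12.0 clampxy -0.0005 -0.0001 z 0.12 rot [-1.799e+02  1.000e-01 -1.722e+02] F [ 0.07  0.17 -0.06] Fcx 0.04 M [-0.045  0.01  -0.025] w 0.0856
t 12.1 clampxy -0.0004 -0.0001 z 0.1201 rot [-1.799e+02  1.000e-01 -1.722e+02] F [-0.15  0.84 -1.01] Fcx -0.28 M [ 0.012 -0.02  -0.032] w 0.085
```

View pics/w6.png

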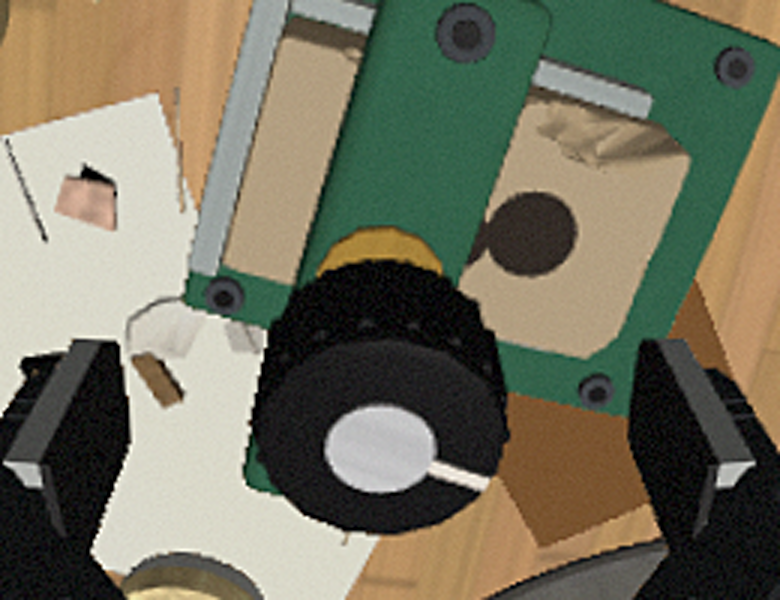

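View pics/s6.png

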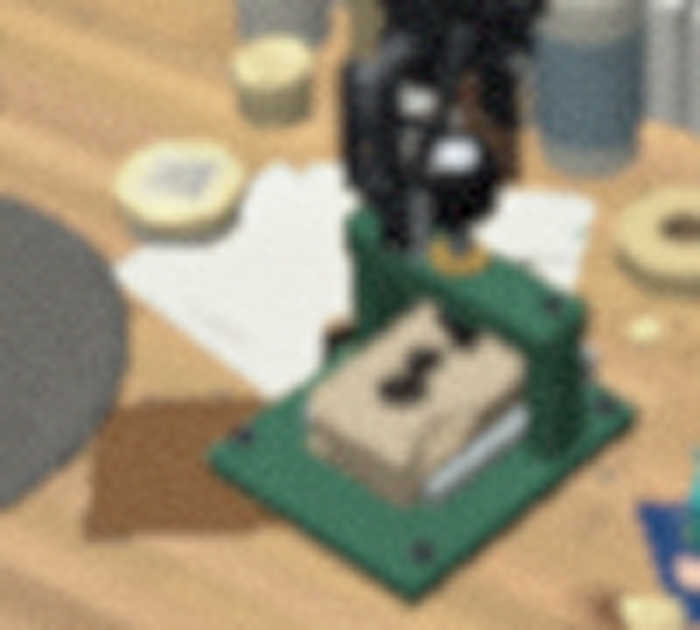

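```bash
python3 -m handwheel '[[0.5,0,0,0.001,0,0,0],[0.4,0,0,0.001,0,0,0],[0.4,0,0,0.001,0,0,0]]'; python3 -m handwheel '[[0,0,0,0,0,0,0],[0,0,0,0,0,0,0],[0,0,0,0,0,0,0],[0,0,0,0,0,0,0]]'; python3 -c "
from h import *
st()
c=r.read_camera('wrist'); crop(c,'pics/w7.png',190,450,140,340,3)
st()"
```

```text
clock: 12.48
ee_pos: [0.5913, -0.1214, 0.1192]
tool_rot: [-179.9, 0.1, -172.2]
wrist_force: [-1.8, 0.2, 3.2]
gripper_width: 0.0366
clock: 12.98
ee_pos: [0.5913, -0.1214, 0.1193]
tool_rot: [-179.9, 0.1, -172.2]
wrist_force: [-1.8, 0.2, 1.5]
gripper_width: 0.0363
t 12.97 clampxy -0.0005 -0.0002 z 0.1193 rot [-1.799e+02  1.000e-01 -1.722e+02] F [-1.85  0.21  1.48] Fcx -1.86 M [0.036 0.221 0.016] w 0.0363
t 13.03 clampxy -0.0005 -0.0002 z 0.1193 rot [-1.799e+02  1.000e-01 -1.722e+02] F [-2.98  0.39  1.78] Fcx -3.0 M [0.005 0.265 0.013] w 0.0364
```

View pics/w7.png

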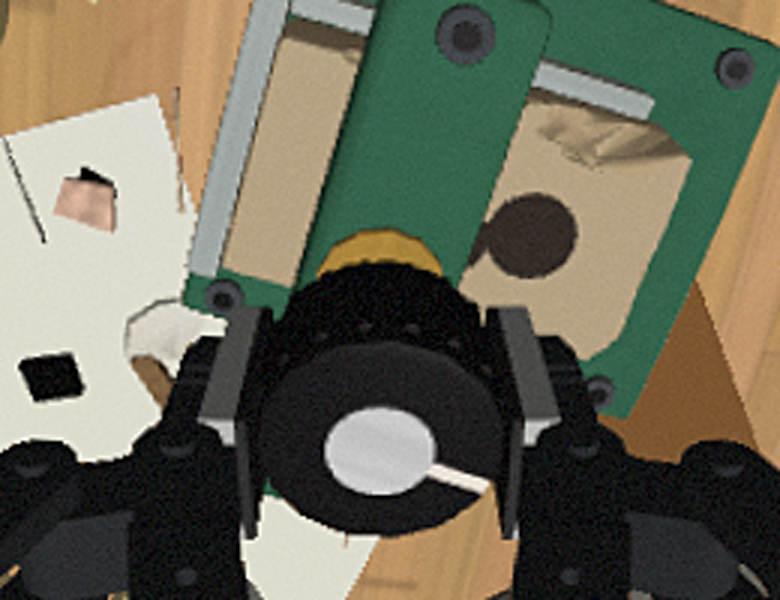

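```bash
python3 -m handwheel '[[0,0,0,0.0004,0,0,0.08],[0,0,0,0.0008,0,0,0.16],[0,0,0,0.0012,0,0,0.24],[0,0,0,0.0016,0,0,0.32]]'; python3 -c "
from h import *
st()
c=r.read_camera('wrist'); crop(c,'pics/w8.png',190,450,140,340,3)
st()"
```

```text
clock: 13.52
ee_pos: [0.5916, -0.1214, 0.1178]
tool_rot: [-179.9, 0.2, 169.3]
wrist_force: [-0.6, 0.9, 1.4]
gripper_width: 0.0363
t 13.53 clampxy -0.0002 -0.0002 z 0.1178 rot [-179.9    0.2  169.3] F [-0.58  0.9   1.37] Fcx -0.71 M [ 0.039 -0.049  0.1  ] w 0.0363
t 13.57 clampxy -0.0002 -0.0002 z 0.1177 rot [-179.9    0.2  169.1] F [0.32 0.59 1.58] Fcx 0.23 M [ 0.067 -0.026 -0.104] w 0.0368
```

View pics/w8.png

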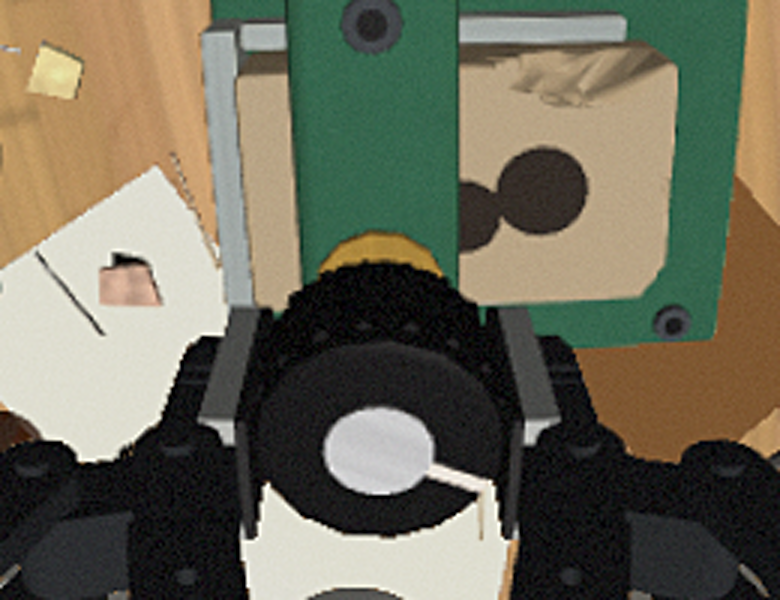

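```bash
python3 -m handwheel '[[0,0,0,0.0004,0,0,0.08],[0,0,0,0.0008,0,0,0.16],[0,0,0,0.0012,0,0,0.24],[0,0,0,0.0016,0,0,0.32]]' >/dev/null; python3 -c "
from h import *
st()"; python3 -m handwheel '[[0,0,0,0.0004,0,0,0.08],[0,0,0,0.0008,0,0,0.16],[0,0,0,0.0012,0,0,0.24],[0,0,0,0.0016,0,0,0.32]]' >/dev/null; python3 -c "
from h import *
st()"
```

```text
t 14.07 clampxy 0.0001 -0.0003 z 0.1162 rot [-180.     0.2  150.7] F [ 1.14 -0.4   2.32] Fcx 1.18 M [-0.144 -0.109  0.106] w 0.0365
t 14.57 clampxy 0.0005 -0.0005 z 0.1146 rot [179.9   0.3 132.3] F [ 2.18 -0.95  0.82] Fcx 2.3 M [-0.214 -0.049  0.064] w 0.0365
```

```bash
cat > m.py <<'E'
from h import *
o=r.observe(); y=(187.8-o["tool_rot"][2])%360
print(round(o["clock"],2),"rot",round(np.radians(y),3),"z",o["ee_pos"][2].round(4),"sinkerr mm",((.1193-o["ee_pos"][2])*1e3-5*np.radians(y)).round(2),"F",o["wrist_force"].round(1),"Mz",o["ft_torque"][2].round(3))
E
for i in 1; do python3 -m handwheel '[[0,0,0,0.0003,0,0,0.05]]'>/dev/null; python3 m.py; python3 -m handwheel '[[0,0,0,0.0003,0,0,0.05]]'>/dev/null; python3 m.py; python3 -m handwheel '[[0,0,0,0.0003,0,0,0.05]]'>/dev/null; python3 m.py; python3 -m handwheel '[[0,0,0,0.0003,0,0,0.05]]'>/dev/null; python3 m.py;  python3 -m handwheel '[[0,0,0,0.0003,0,0,0.05]]'>/dev/null; python3 m.py; python3 -m handwheel '[[0,0,0,0.0003,0,0,0.05]]'>/dev/null; python3 m.py; done
```

```text
14.7 rot 1.019 z 0.1143 sinkerr mm -0.09 F [-1.1 -0.7  1.2] Mz 0.113
14.82 rot 1.07 z 0.114 sinkerr mm -0.02 F [-0.7  0.2  2.8] Mz 0.082
14.95 rot 1.12 z 0.1137 sinkerr mm -0.03 F [-1.4 -0.5  2.5] Mz 0.084
15.07 rot 1.17 z 0.1135 sinkerr mm -0.01 F [-0.2 -0.4  2.2] Mz 0.092
15.2 rot 1.22 z 0.1132 sinkerr mm -0.01 F [ 0.2 -0.3  2.4] Mz 0.104
15.32 rot 1.27 z 0.1129 sinkerr mm 0.0 F [-0.9 -0.3  2.8] Mz 0.155
```

```bash
python3 -m handwheel '[[0,0,0,0.0002,0,0,0.05]]'>/dev/null; python3 m.py; python3 -m handwheel '[[0,0,0,0.0003,0,0,0.05]]'>/dev/null; python3 m.py; python3 -m handwheel '[[0,0,0,0.0002,0,0,0.05]]'>/dev/null; python3 m.py; python3 -m handwheel '[[0,0,0,0.0003,0,0,0.05]]'>/dev/null; python3 m.py;  python3 -m handwheel '[[0,0,0,0.0002,0,0,0.05]]'>/dev/null; python3 m.py; python3 -m handwheel '[[0,0,0,0.0002,0,0,0.05]]'>/dev/null; python3 m.py;python3 -c "
from h import *
c=r.read_camera('scene'); crop(c,'pics/s9.png',270,320,160,200,14)"
```

```text
15.45 rot 1.321 z 0.1128 sinkerr mm -0.09 F [ 0.2 -0.4  1.6] Mz 0.088
15.57 rot 1.371 z 0.1125 sinkerr mm -0.04 F [-0.4 -0.6  1.4] Mz 0.11
15.7 rot 1.421 z 0.1123 sinkerr mm -0.08 F [-0.2 -0.7  1.6] Mz 0.076
15.82 rot 1.471 z 0.112 sinkerr mm -0.03 F [-0.8  0.1  2.4] Mz 0.069
15.95 rot 1.521 z 0.1118 sinkerr mm -0.06 F [-0.7 -1.1  1.1] Mz 0.08
16.07 rot 1.572 z 0.1115 sinkerr mm -0.11 F [-1.3 -0.7  2. ] Mz 0.036
```

View pics/s9.png

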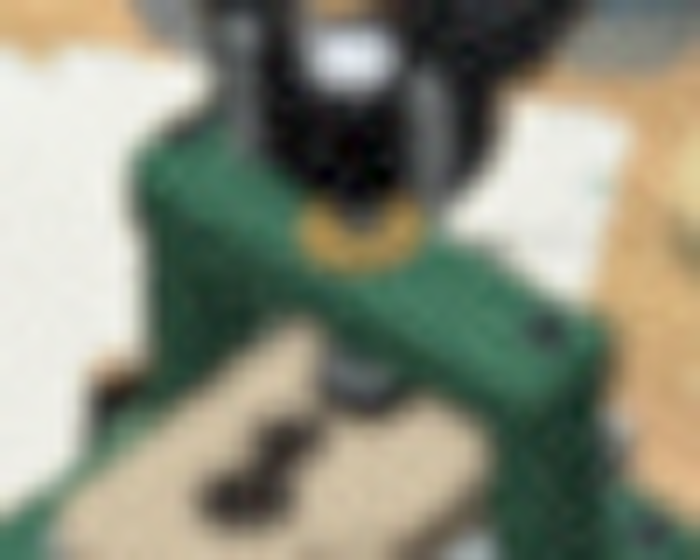

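```bash
python3 -m handwheel '[[0,0,0,0.0003,0,0,0.05]]'>/dev/null; python3 m.py; python3 -m handwheel '[[0,0,0,0.0002,0,0,0.05]]'>/dev/null; python3 m.py; python3 -m handwheel '[[0,0,0,0.0003,0,0,0.05]]'>/dev/null; python3 m.py; python3 -m handwheel '[[0,0,0,0.0002,0,0,0.05]]'>/dev/null; python3 m.py;  python3 -m handwheel '[[0,0,0,0.0003,0,0,0.05]]'>/dev/null; python3 m.py; python3 -m handwheel '[[0,0,0,0.0002,0,0,0.05]]'>/dev/null; python3 m.py
```

```text
16.25 rot 1.623 z 0.1112 sinkerr mm -0.03 F [-1.  -0.9  2.2] Mz 0.119
16.38 rot 1.673 z 0.111 sinkerr mm -0.07 F [-1.6  0.   1.8] Mz 0.123
16.5 rot 1.723 z 0.1108 sinkerr mm -0.07 F [-1.  -0.9  2.6] Mz 0.14
16.62 rot 1.772 z 0.1105 sinkerr mm -0.06 F [-0.3 -0.7  2.3] Mz 0.062
16.75 rot 1.822 z 0.1102 sinkerr mm -0.02 F [-0.5 -0.6  3.1] Mz 0.113
16.88 rot 1.871 z 0.11 sinkerr mm -0.07 F [-0.8  0.   1.6] Mz 0.101
```

```bash
python3 -m handwheel '[[0,0,0,0.0001,0,0,0.025]]'>/dev/null; python3 m.py; python3 -m handwheel '[[0,0,0,0.0001,0,0,0.025]]'>/dev/null; python3 m.py; python3 -m handwheel '[[0,0,0,0.0002,0,0,0.025]]'>/dev/null; python3 m.py; python3 -m handwheel '[[0,0,0,0.0001,0,0,0.025]]'>/dev/null; python3 m.py;  python3 -m handwheel '[[0,0,0,0.0001,0,0,0.025]]'>/dev/null; python3 m.py; python3 -m handwheel '[[0,0,0,0.0001,0,0,0.025]]'>/dev/null; python3 m.py; python3 -m handwheel '[[0,0,0,0.0002,0,0,0.025]]'>/dev/null; python3 m.py; python3 -m handwheel '[[0,0,0,0.0001,0,0,0.025]]'>/dev/null; python3 m.py
```

```text
17.0 rot 1.896 z 0.1099 sinkerr mm -0.08 F [-0.9 -0.9  2.1] Mz 0.076
17.12 rot 1.921 z 0.1098 sinkerr mm -0.1 F [-0.9 -0.8  2. ] Mz 0.074
17.25 rot 1.947 z 0.1096 sinkerr mm -0.02 F [-1.  -1.4  1.9] Mz 0.091
17.38 rot 1.973 z 0.1095 sinkerr mm -0.09 F [-1.3 -0.2  2.8] Mz 0.062
17.5 rot 2.0 z 0.1094 sinkerr mm -0.09 F [-1.1 -0.3  2. ] Mz 0.051
17.62 rot 2.026 z 0.1092 sinkerr mm -0.07 F [-0.8 -1.1  1.7] Mz 0.09
17.75 rot 2.053 z 0.1091 sinkerr mm -0.04 F [-0.7 -0.6  2.2] Mz 0.099
17.88 rot 2.08 z 0.109 sinkerr mm -0.06 F [-2.2 -1.1  2.4] Mz 0.074
```

```bash
python3 -m handwheel '[[0,0,0,0.0001,0,0,0.025]]'>/dev/null; python3 m.py; python3 -m handwheel '[[0,0,0,0.0001,0,0,0.025]]'>/dev/null; python3 m.py; python3 -m handwheel '[[0,0,0,0.0002,0,0,0.025]]'>/dev/null; python3 m.py; python3 -m handwheel '[[0,0,0,0.0001,0,0,0.025]]'>/dev/null; python3 m.py;  python3 -m handwheel '[[0,0,0,0.0001,0,0,0.025]]'>/dev/null; python3 m.py; python3 -m handwheel '[[0,0,0,0.0001,0,0,0.025]]'>/dev/null; python3 m.py; python3 -m handwheel '[[0,0,0,0.0002,0,0,0.025]]'>/dev/null; python3 m.py; python3 -m handwheel '[[0,0,0,0.0001,0,0,0.025]]'>/dev/null; python3 m.py;python3 -c "
from h import *
c=r.read_camera('scene'); crop(c,'pics/s10.png',270,320,160,200,14)"
```

```text
18.0 rot 2.107 z 0.1088 sinkerr mm -0.07 F [-2.  -0.7  1.8] Mz 0.093
18.12 rot 2.133 z 0.1087 sinkerr mm -0.06 F [-1.2 -0.9  2.1] Mz 0.07
18.25 rot 2.16 z 0.1085 sinkerr mm -0.02 F [-1.8 -1.2  2.5] Mz 0.106
18.38 rot 2.187 z 0.1084 sinkerr mm -0.08 F [-1.1 -0.2  1.3] Mz 0.118
18.5 rot 2.214 z 0.1083 sinkerr mm -0.07 F [-1.9 -0.9  1.4] Mz 0.113
18.62 rot 2.241 z 0.1082 sinkerr mm -0.1 F [-0.6 -2.   2. ] Mz 0.125
18.75 rot 2.267 z 0.108 sinkerr mm -0.01 F [-1.7 -0.7  2.2] Mz 0.047
18.88 rot 2.294 z 0.1079 sinkerr mm -0.06 F [-1.  -0.6  2.5] Mz 0.081
```

View pics/s10.png

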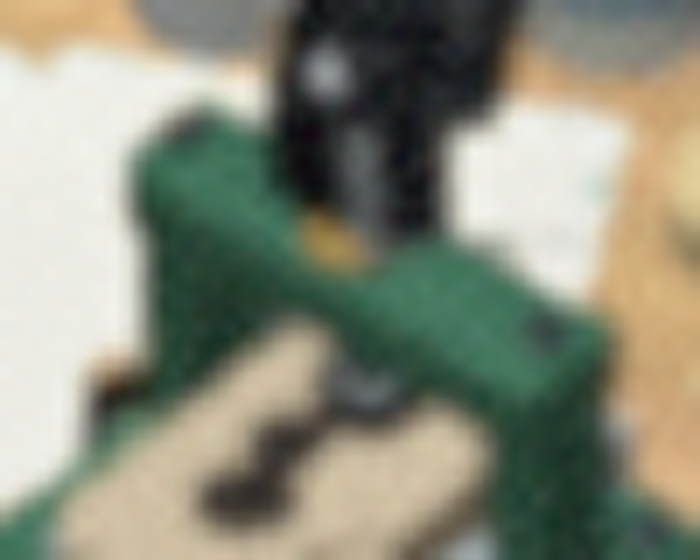

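```bash
python3 -m handwheel '[[0,0,0,0.0001,0,0,0.025]]'>/dev/null; python3 m.py; python3 -m handwheel '[[0,0,0,0.0001,0,0,0.025]]'>/dev/null; python3 m.py; python3 -m handwheel '[[0,0,0,0.0002,0,0,0.025]]'>/dev/null; python3 m.py; python3 -m handwheel '[[0,0,0,0.0001,0,0,0.025]]'>/dev/null; python3 m.py;  python3 -m handwheel '[[0,0,0,0.0001,0,0,0.025]]'>/dev/null; python3 m.py; python3 -m handwheel '[[0,0,0,0.0001,0,0,0.025]]'>/dev/null; python3 m.py; python3 -m handwheel '[[0,0,0,0.0002,0,0,0.025]]'>/dev/null; python3 m.py; python3 -m handwheel '[[0,0,0,0.0001,0,0,0.025]]'>/dev/null; python3 m.py
```

```text
19.05 rot 2.322 z 0.1078 sinkerr mm -0.07 F [-2.2 -1.1  1.8] Mz 0.113
19.18 rot 2.349 z 0.1076 sinkerr mm -0.07 F [-1.2 -1.8  2.2] Mz 0.115
19.3 rot 2.375 z 0.1075 sinkerr mm -0.03 F [-2.1 -1.7  2. ] Mz 0.116
19.43 rot 2.402 z 0.1073 sinkerr mm -0.02 F [-1.3 -1.8  2.9] Mz 0.116
19.55 rot 2.429 z 0.1072 sinkerr mm -0.07 F [-1.3 -1.4  1.1] Mz 0.052
19.68 rot 2.456 z 0.1071 sinkerr mm -0.07 F [-0.9 -1.8  1.4] Mz 0.096
19.8 rot 2.483 z 0.1069 sinkerr mm -0.04 F [-2.  -2.   3.2] Mz 0.109
19.93 rot 2.509 z 0.1068 sinkerr mm -0.04 F [-1.5 -2.1  1.9] Mz 0.094
```

```bash
python3 -m handwheel '[[1,0,0,0,0,0,0],[1,0,0,0,0,0,0],[1,0,0,0,0,0,0],[1,0,0,-0.04,0,0,0],[1,0,0,-0.09,0,0,0],[1,0,0,-0.09,0,0,0.15],[1,0,0,-0.09,0,0,0.3]]'; python3 -c "
from h import *
print(r.observe()['joints'].round(1))
go(clamp=[-.1145,-.064,.2],yaw=7.8)
c=r.read_camera('wrist'); cv2.imwrite('pics/w11.png',c['image'][:,:,::-1])"
```

```text
clock: 20.8
ee_pos: [0.5925, -0.1231, 0.1977]
tool_rot: [179.5, -0.1, 26.6]
wrist_force: [0.3, -1.0, -0.1]
gripper_width: 0.0857
[-24.    6.1   2.2  85.7  -0.2  39.4]
pos [ 0.5925 -0.1231  0.1977] rot [ 1.7955e+02 -9.0000e-02  2.6570e+01] d [-0.1301 -0.0159 -0.0027] w [ 0.008 -0.003  0.328] F [ 0.25 -0.99 -0.09] t 20.8 grip 0.08567071772739933
```

View pics/w11.png

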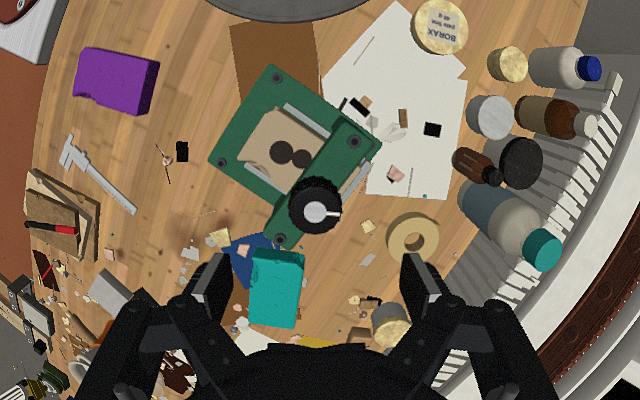

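```bash
python3 -m handwheel '[[0.5,-0.05,-0.006,-0.003,0.008,0,0.12],[0,-0.1,-0.012,-0.003,0.008,0,0.24],[0,-0.13,-0.016,0.02,0.008,0,0.33],[0,-0.13,-0.016,0.07,0.008,0,0.33],[0,-0.13,-0.016,0.12,0.008,0,0.33],[0,-0.13,-0.016,0.148,0.008,0,0.33],[0,-0.13,-0.016,0.148,0.008,0,0.33],[0,-0.13,-0.016,0.148,0.008,0,0.33]]'; python3 -c "
from h import *
st()
c=r.read_camera('wrist'); cv2.imwrite('pics/w12.png',c['image'][:,:,::-1]); crop(c,'pics/w12c.png',430,550,20,130,6)"
```

```text
clock: 21.85
ee_pos: [0.4698, -0.1673, 0.0504]
tool_rot: [-180.0, -0.2, 7.3]
wrist_force: [0.2, 0.1, 0.7]
gripper_width: 0.0001
t 21.85 clampxy -0.1137 -0.0641 z 0.0504 rot [-180.    -0.2    7.3] F [0.19 0.13 0.74] Fcx 0.17 M [ 0.036 -0.047  0.018] w 0.0001
```

View pics/w12.png

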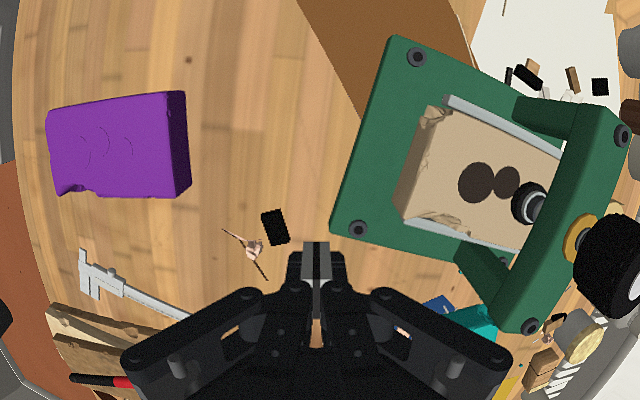

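View pics/w12c.png

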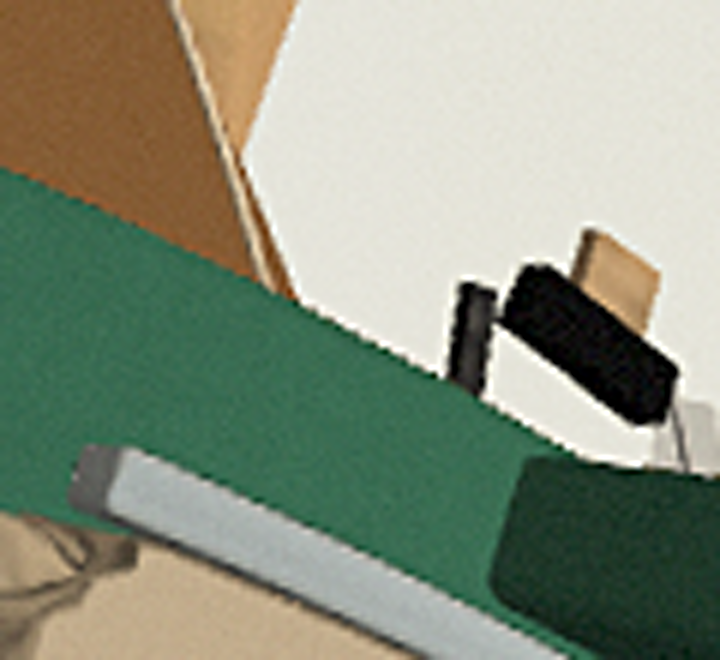

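Foot visible at (528,203). Crop it.

```bash
python3 -c "
from h import *
c=r.read_camera('wrist'); crop(c,'pics/w13c.png',480,570,150,250,8)
th=np.linspace(0,2*np.pi,13)[:-1]
print(((projf(c,toW(Q,[(-.075,.0325,.046),(-.075,-.0325,.046)])))).round(1).tolist())
for z in (.046,.048,.05):
  q=projf(c,toW(Q,np.c_[-.013*np.cos(th),.013*np.sin(th),0*th+z])); i=q[:,0].argmin(); print(z,(q[i]-[480,150])*8)"
```

```text
[[444.2, 103.3], [401.8, 219.8]]
0.046 [231.95326491 442.66515275]
0.048 [245.93797491 452.39711614]
0.05 [260.12561387 462.30202705]
```

View pics/w13c.png

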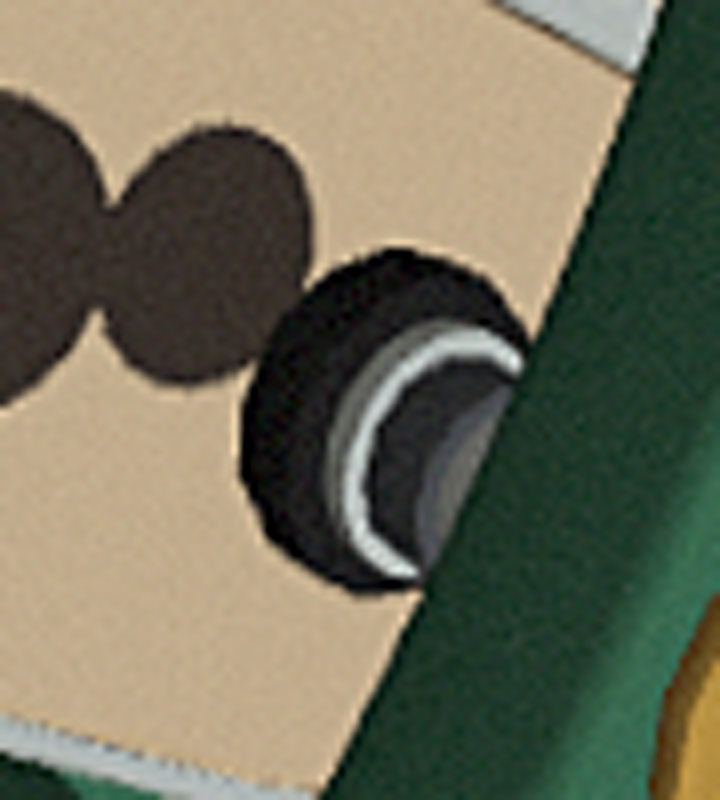

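```bash
python3 -c "
from h import *
a=cv2.imread('pics/w12.png')[80:330,390:590]; cv2.imwrite('pics/w12d.png',cv2.resize(a,None,fx=3,fy=2.4 if 0 else 3,interpolation=cv2.INTER_CUBIC)[:600])"
```

```text
(no output)
```

View pics/w12d.png

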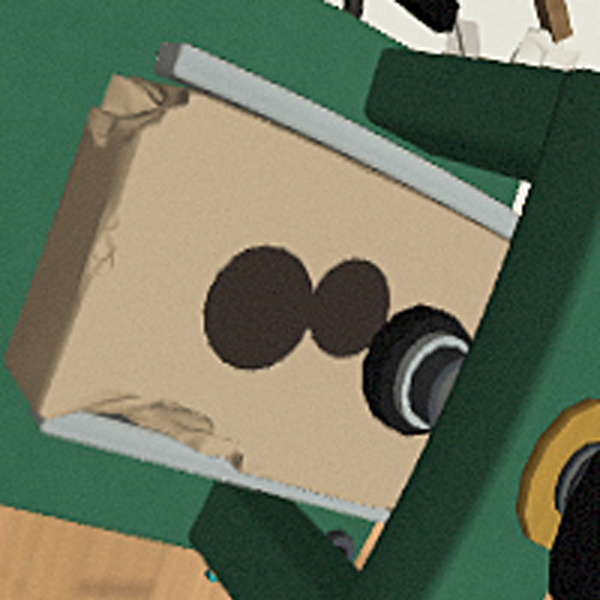

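```bash
cat > joint.py <<'E'
from h import *
c2=r.read_camera("wrist")
# camera 1 pose: rebuild from tool pose at view 1
o=r.observe()
T2=Ro.from_euler("xyz",o["tool_rot"],degrees=True).as_matrix(); p2=o["ee_pos"]
T1=Ro.from_euler("xyz",[-180,0,-172.3],degrees=True).as_matrix(); p1=np.array([.4834,-.0443,.0423])
Rc=c2["R"]@T2; tc=c2["R"]@p2+c2["t"]
c1=dict(c2); c1["R"]=Rc@T1.T; c1["t"]=tc-c1["R"]@p1
px1=np.array([(350,490),(442,48),(458,311),(343,323)])/3+[40,0]; L1=np.array([(266,64),(208,356),(237,214)])/3+[40,0]; f1=np.array([278,490])/7+[90,20]
px2=np.array([(367,106),(222,482),(258,307),(350,307)])/3+[390,80]; L2=np.array([(515,235),(395,500),(456,370)])/3+[390,80]; f2=np.array([240,435])/8+[480,150]
# common camera error in the tool frame (rot+trans, same both views) 
yy=np.linspace(-.05,.05,300); LP=np.c_[np.full(300,-.016),yy,np.full(300,.074)]
th=np.linspace(-1.5,1.5,80)
def pr(c,v,X):
    d=dict(c); dR=Ro.from_rotvec(v[3:6]).as_matrix(); d["R"]=dR@c["R"]; d["t"]=dR@c["t"]+v[6:9]
    return projf(d,toW(v[:3],X))
# v: q3, rot3, tr3, colx, h1,h2(z foot), holes4
def f(v,full=False):
    P=[(v[9],.044,.016),(v[9],-.044,.016),(v[12],v[13],.046),(v[14],v[15],.046)]; e=[]
    for c,px,L,fo,z,s in((c1,px1,L1,f1,v[10],1),(c2,px2,L2,f2,v[11],-1)):
        e+=list(((pr(c,v,P)-px)/.7).ravel())
        q=pr(c,v,LP); k=np.argsort(q[:,1]); e+=[(l[0]-np.interp(l[1],q[k,1],q[k,0]))/.5 for l in L]
        ring=pr(c,v,np.c_[-.013*np.cos(th),.013*np.sin(th),0*th+z]); x=ring[:,0]; e+=[((x.max() if s>0 else x.min())-fo[0])/.5]
        e+=[(ring[(x*s).argmax(),1]-fo[1])/2]
    e+=list(v[3:6]/.01)+list(v[6:9]/.002)+list((v[:2]-Q[:2])/.003)+[(v[2]-Q[2])/.01,(v[9]+.016)/.003]
    return np.array(e)
v0=np.r_[Q,np.zeros(6),-.016,.056,.047,-.06,0,-.035,0]
s=least_squares(f,v0); v=s.x
J=s.jac; C=np.linalg.inv(J.T@J)
print(v.round(4)); print(f(v).round(1).tolist()); print("h1",v[10],"h2",v[11],"sd",np.sqrt(np.diag(C))[10:12],"diff",v[10]-v[11])
w=np.zeros(16);
# constrained with known diff
g=lambda u:np.r_[f(u),(u[10]-u[11]-.01255)/.0001]
s=least_squares(g,v0);v=s.x; print("constr",v.round(4),"h2",v[11],"cost",s.cost,"res",f(v).round(1).tolist())
E
python3 joint.py
```

```text
[ 5.898e-01 -1.216e-01 -1.530e-01  2.800e-03  8.900e-03  5.700e-03
 -2.100e-03 -1.000e-04 -5.300e-03 -1.230e-02  5.760e-02  4.470e-02
 -4.110e-02 -8.000e-04 -2.140e-02  5.300e-03]
[-0.2, 0.5, 0.1, 0.3, 0.1, -0.1, 0.2, -0.1, -0.8, -1.8, 2.7, -0.0, -0.6, 0.5, 1.9, -1.0, -2.3, 0.2, -0.1, 0.3, -0.1, 1.9, -0.6, -1.3, -0.1, 0.7, 0.3, 0.9, 0.6, -1.0, -0.0, -2.7, -0.7, -0.1, -0.1, 1.2]
h1 0.05760777927838744 h2 0.044663338150174106 sd [0.00048536 0.00066159] diff 0.012944441128213337
constr [ 0.5898 -0.1216 -0.1532  0.0031  0.0086  0.0058 -0.0021  0.     -0.0054
 -0.0123  0.0575  0.0449 -0.0411 -0.0008 -0.0214  0.0053] h2 0.044919695246502536 cost 20.034305605093184 res [-0.2, 0.5, 0.1, 0.3, 0.1, -0.1, 0.1, -0.1, -0.7, -1.8, 2.7, 0.3, -0.6, 0.5, 1.9, -1.1, -2.3, 0.2, -0.1, 0.2, -0.1, 2.0, -0.5, -1.3, 0.2, 0.8, 0.3, 0.9, 0.6, -1.0, 0.0, -2.7, -0.7, -0.1, -0.1, 1.2]
```

```bash
python3 -c "
from h import *
go(target_world=[.5915,-.1220,.107],yaw=7.3)"
```

```text
pos [ 0.4701 -0.1675  0.0506] rot [179.98  -0.23   7.29] d [ 0.1264 -0.0298 -0.0559] w [ 0.    -0.004 -0.   ] F [ 0.75 -0.4   0.38] t 22.0 grip -0.00040358054991288
```

```bash
python3 -m handwheel '[[0,0,0,-0.06,0,-0.004,0],[0.5,0,0,-0.12,0,-0.004,0],[1,0,0,-0.15,0,-0.004,0],[1,0.05,-0.012,-0.15,0,-0.004,0],[1,0.1,-0.024,-0.15,0,-0.004,0],[1,0.127,-0.03,-0.15,0,-0.004,0],[1,0.127,-0.03,-0.15,0,-0.004,0],[1,0.127,-0.03,-0.15,0,-0.004,0]]'; python3 -c "
from h import *
st()
go(target_world=[.5915,-.1220,.107],yaw=7.3)
c=r.read_camera('wrist'); crop(c,'pics/w14.png',190,450,140,340,3)"
```

```text
clock: 23.0
ee_pos: [0.5915, -0.1219, 0.2016]
tool_rot: [180.0, -0.0, 7.3]
wrist_force: [0.3, 0.7, -0.5]
gripper_width: 0.0853
t 23.0 clampxy -0.0003 -0.0007 z 0.2016 rot [180.   -0.    7.3] F [ 0.27  0.68 -0.54] Fcx 0.17 M [-0.005  0.04   0.039] w 0.0853
pos [ 0.5915 -0.1219  0.2016] rot [ 1.7996e+02 -1.0000e-02  7.3000e+00] d [-0.      0.0001  0.0946] w [ 0.001 -0.    -0.   ] F [ 0.27  0.68 -0.54] t 23.0 grip 0.08532609574348808
```

View pics/w14.png

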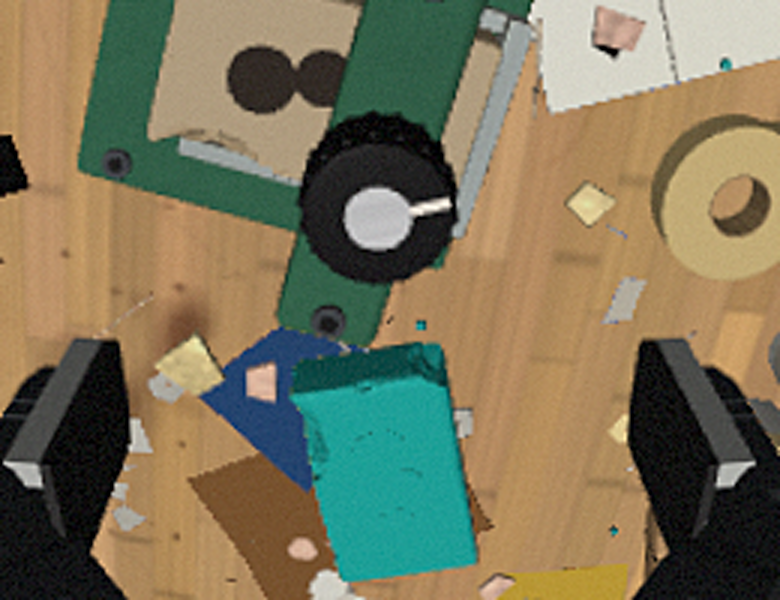

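```bash
python3 -m handwheel '[[1,0,0,0.05,0,0,0],[1,0,0,0.08,0,0,0],[1,0,0,0.092,0,0,0],[1,0,0,0.0946,0,0,0],[1,0,0,0.0946,0,0,0]]'; python3 -m handwheel '[[0.5,0,0,0,0,0,0],[0.4,0,0,0,0,0,0],[0.4,0,0,0,0,0,0],[0,0,0,0,0,0,0],[0,0,0,0,0,0,0],[0,0,0,0,0,0,0],[0,0,0,0,0,0,0]]';python3 m.py; python3 -c "
from h import *
print([ (r.read_camera('top'),r.observe()['ft_torque'][2].round(3))[1] for _ in range(3)])"
```

```text
clock: 23.68
ee_pos: [0.5919, -0.1226, 0.1086]
tool_rot: [179.9, -0.1, 7.3]
wrist_force: [0.5, 0.4, 1.1]
gripper_width: 0.0855
clock: 24.55
ee_pos: [0.5917, -0.1228, 0.109]
tool_rot: [179.9, -0.1, 7.2]
wrist_force: [-5.6, -1.5, 6.0]
gripper_width: 0.0366
24.55 rot 3.151 z 0.109 sinkerr mm -5.5 F [-5.6 -1.5  6. ] Mz -0.033
[np.float64(-0.01), np.float64(0.074), np.float64(0.044)]
```

```bash
python3 -m handwheel '[[0,-0.0003,0,-0.0003,0,0,0],[0,-0.0005,0,-0.0005,0,0,0]]'>/dev/null; sed -i 's/187.8-/194.44-0*/;s/y=(194.44-0\*o\["tool_rot"\]\[2\])%360/y=(150.95-o["tool_rot"][2])%360/' m.py; sed -i 's/.1193-/.12155-/' m.py; python3 m.py
```

```text
24.95 rot 2.508 z 0.1096 sinkerr mm -0.58 F [-0.2 -0.1  1.3] Mz -0.016
```

```bash
python3 -m handwheel '[[0,0,0,0.0001,0,0,0.025]]'>/dev/null; python3 m.py; python3 -m handwheel '[[0,0,0,0.0001,0,0,0.025]]'>/dev/null; python3 m.py; python3 -m handwheel '[[0,0,0,0.0002,0,0,0.025]]'>/dev/null; python3 m.py; python3 -m handwheel '[[0,0,0,0.0001,0,0,0.025]]'>/dev/null; python3 m.py;  python3 -m handwheel '[[0,0,0,0.0001,0,0,0.025]]'>/dev/null; python3 m.py; python3 -m handwheel '[[0,0,0,0.0001,0,0,0.025]]'>/dev/null; python3 m.py
```

```text
25.07 rot 2.534 z 0.1094 sinkerr mm -0.54 F [-0.8 -0.9  2.6] Mz 0.106
25.2 rot 2.561 z 0.1093 sinkerr mm -0.55 F [-1.4 -0.4  1.7] Mz 0.106
25.32 rot 2.588 z 0.109 sinkerr mm -0.43 F [-1.4 -0.4  1.7] Mz 0.134
25.45 rot 2.615 z 0.109 sinkerr mm -0.49 F [-0.5 -0.3  3. ] Mz 0.113
25.57 rot 2.641 z 0.1089 sinkerr mm -0.52 F [-1.3 -0.8  2. ] Mz 0.118
25.7 rot 2.668 z 0.1087 sinkerr mm -0.49 F [-1.7  0.4  1.5] Mz 0.121
```

```bash
python3 -m handwheel '[[0,0,0,0.0001,0,0,0.025]]'>/dev/null; python3 m.py; python3 -m handwheel '[[0,0,0,0.0001,0,0,0.025]]'>/dev/null; python3 m.py; python3 -m handwheel '[[0,0,0,0.0002,0,0,0.025]]'>/dev/null; python3 m.py; python3 -m handwheel '[[0,0,0,0.0001,0,0,0.025]]'>/dev/null; python3 m.py;  python3 -m handwheel '[[0,0,0,0.0001,0,0,0.025]]'>/dev/null; python3 m.py
```

```text
25.82 rot 2.695 z 0.1086 sinkerr mm -0.54 F [-1.9 -1.3  2.7] Mz 0.134
25.95 rot 2.722 z 0.1085 sinkerr mm -0.54 F [-1.  -1.4  2. ] Mz 0.156
26.07 rot 2.749 z 0.1083 sinkerr mm -0.47 F [-1.4  0.1  2.2] Mz 0.127
26.2 rot 2.775 z 0.1082 sinkerr mm -0.52 F [-0.7 -0.2  1.8] Mz 0.149
26.32 rot 2.802 z 0.1081 sinkerr mm -0.52 F [-1.5 -0.2  3. ] Mz 0.21
```

```bash
cat > kink.py <<'E'
import numpy as np
from scipy.optimize import least_squares
x=[1.019,1.07,1.12,1.17,1.22,1.27,1.321,1.371,1.421,1.471,1.521,1.572,1.623,1.673,1.723,1.772,1.822,1.871,1.896,1.921,1.947,1.973,2.0,2.026,2.053,2.08,2.107,2.133,2.16,2.187,2.214,2.241,2.267,2.294,2.322,2.349,2.375,2.402,2.429,2.456,2.483,2.509]
y=[.113,.082,.084,.092,.104,.155,.088,.11,.076,.069,.08,.036,.119,.123,.14,.062,.113,.101,.076,.074,.091,.062,.051,.09,.099,.074,.093,.07,.106,.118,.113,.125,.047,.081,.113,.115,.116,.116,.052,.096,.109,.094]
x2=[2.534,2.561,2.588,2.615,2.641,2.668,2.695,2.722,2.749,2.775,2.802]; y2=[.106,.106,.134,.113,.118,.121,.134,.156,.127,.149,.21]
import sys
x2+=eval(sys.argv[1]) if len(sys.argv)>1 else []; y2+=eval(sys.argv[2]) if len(sys.argv)>2 else []
for lab,X,Y in(("all",x+x2,y+y2),("2nd only",x2,y2)):
    X=np.array(X);Y=np.array(Y)
    if lab=="all": f=lambda v:(v[0]+.1337*np.maximum(0,X-v[1])-Y)/.025
    else: f=lambda v:np.r_[(v[0]+.1337*np.maximum(0,X-v[1])-Y)/.025,(v[0]-.093)/.006]
    t=np.linspace(2,2.8,81); c=[least_squares(lambda b:f([b[0],k]),[.09]).cost for k in t]; i=np.argmin(c)
    print(lab,t[i],"1sd range",t[np.array(c)<c[i]+.5][[0,-1]],"base",least_squares(lambda b:f([b[0],t[i]]),[.09]).x)
E
python3 kink.py
```

```text
all 2.41 1sd range [2.32 2.45] base [0.09416236]
2nd only 2.36 1sd range [2.29 2.43] base [0.09292091]
```

```bash
python3 -m handwheel '[[0,0,0,0.0001,0,0,0.025]]'>/dev/null; python3 m.py; python3 -m handwheel '[[0,0,0,0.0001,0,0,0.025]]'>/dev/null; python3 m.py; python3 -m handwheel '[[0,0,0,0.0002,0,0,0.025]]'>/dev/null; python3 m.py
```

```text
26.45 rot 2.829 z 0.108 sinkerr mm -0.55 F [-1.  -1.3  0.7] Mz 0.168
26.57 rot 2.856 z 0.1078 sinkerr mm -0.57 F [-0.6  0.2  1.9] Mz 0.176
26.7 rot 2.882 z 0.1077 sinkerr mm -0.53 F [-1.   0.4  2.9] Mz 0.137
```

```bash
python3 kink.py '[2.829,2.856,2.882]' '[.168,.176,.137]'; python3 -m handwheel '[[0,0,0,0,0,0,0.01],[0,0,0,0,0,0,0.01],[0,0,0,0,0,0,0.01]]'>/dev/null; python3 m.py
```

```text
all 2.39 1sd range [2.32 2.44] base [0.093627]
2nd only 2.36 1sd range [2.3  2.42] base [0.09303014]
27.07 rot 2.892 z 0.1076 sinkerr mm -0.51 F [-1.4 -1.4  2.3] Mz -0.046
```

```bash
python3 -m handwheel '[[1,0,0,0,0,0,0],[1,0,0,0,0,0,0],[1,0,0,0,0,0,0],[1,0,0,-0.04,0,0,0],[1,0,0,-0.09,0,0,0],[1,0,0,-0.09,0,0,0],[1,0,0,-0.09,0,0,0]]'; python3 -c "
from h import *
st(); o=r.observe()
c=r.read_camera('wrist'); crop(c,'pics/w15.png',190,450,140,340,3)
go(clamp=[-.1145,-.064,.2],yaw=7.3)"
```

```text
clock: 27.95
ee_pos: [0.5913, -0.1226, 0.1972]
tool_rot: [179.9, -0.2, -14.8]
wrist_force: [-0.2, 0.2, -0.8]
gripper_width: 0.0856
t 27.95 clampxy -0.0004 -0.0015 z 0.1972 rot [179.9  -0.2 -14.8] F [-0.21  0.17 -0.78] Fcx -0.23 M [0.054 0.044 0.002] w 0.0856
pos [ 0.5909 -0.1224  0.1965] rot [ 1.7994e+02 -9.0000e-02 -1.4770e+01] d [-0.1064  0.0743 -0.0036] w [ 0.001 -0.001 -0.385] F [-0.4  -0.45  0.09] t 28.0 grip 0.08544060299587525
```

View pics/w15.png

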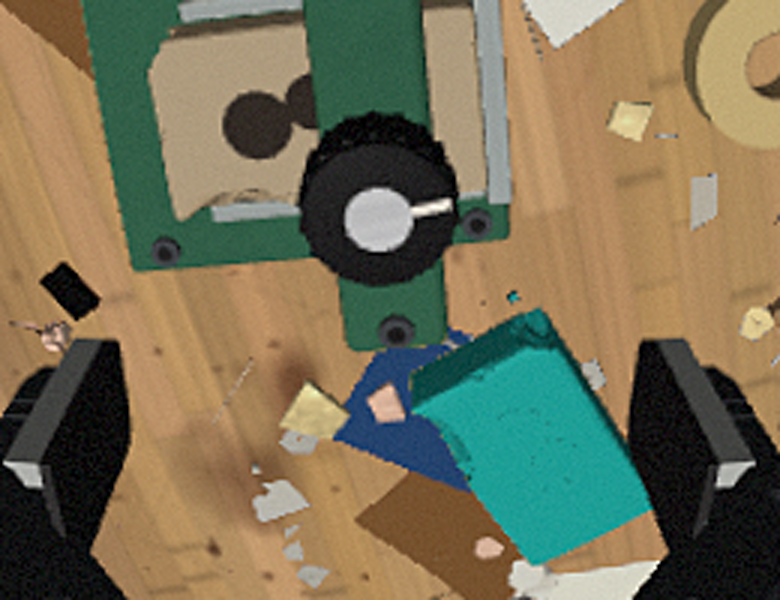

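```bash
python3 -m handwheel '[[1,0,0,-0.04,0,0,0],[1,0,0,-0.04,0,0,0]]' >/dev/null; python3 -c "
from h import *
c=r.read_camera('scene'); crop(c,'pics/s15.png',170,470,120,290,2)"
```

```text
(no output)
```

View pics/s15.png

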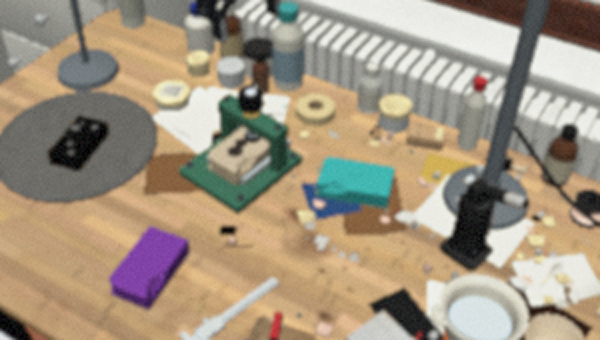

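All is in place: brick home under the foot, hand clear, bystanders untouched. Handing in.

```bash
python3 -c "
from plant import r
print(r.job_done(), r.observe()['clock'])"
```

```text
the job is handed in; nothing more can be done
the job is handed in; nothing more can be done
```

The brick is home against the stop and clamped at an estimated 14 N, and the job is handed in at about 28 s on the robot's clock. That force is an estimate from where the foot first touched; nothing measured it directly.

- **Brick:** I pushed it at about 2–3 N until it stopped. The force then rose to about 9.5 N with no further movement, below the 20 N limit.
- **Knob:** I turned it about 2.89 rad clockwise in two grasps, letting the hand sink with it. The axial force I read mostly stayed at 1–3 N. It peaked at about 6 N just after the second grip, and I eased it before turning on.
- **First touch:** The two estimates differed a little. The torque rise put touch at about 2.39 rad (2.32–2.44), and the camera view of the foot put it at about 2.28 ± 0.13 rad. I took about 2.37 rad, so the knob went about 0.52 rad (30 degrees) past touch.
- **Last checks:** The index line kept its place in the grip, so the knob did not slip during the last turn. Over the whole job the line suggested about 0.04 rad more turn than the wrist did, which is within its reading error. The final pictures show the brick under the foot, the hand clear, and nothing else visibly moved.

I did not look at the foot on the brick again from close up after the last turn.

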